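# Check two carved blocks under the height bar

### The job

Check the two carved blocks on the height gauge, the left one first (left as seen from the robot), then the right: push each slowly and gently along its lane towards the bar, until it either passes under and comes up against the end stop or is held up by the bar, and keep it lightly pressed there for half a second; never force it. Leave the block that clears the bar in its lane, under the bar, and lay the one that is too tall flat in the red tray; leave everything else where it is.

Things in the scene. Friction and masses are not known exactly. Their poses are not given: they have to be found in the camera images.
- gauge: Height gauge, fixed: plywood board 315 x 250, 15 thick, two lanes along its x axis. Origin on its underside; x is the pushing direction (away from the robot), y left. It spans x -195 to +120, y -125 to +125. Lane floor = board top, 15 up; lane centres at y = +55 and -55; each between dark fences 50 apart, 9 thick, 8 high, from x = -165 to +75.
- bar: Rails of the steel bridge bar: on the lanes' floor, gauge x = +30. The bar crosses both lanes, 20 wide in x, underside 46 above the lanes, top 62, on 3 posts 14 wide (y = -115, 0, 115). It is clamped differently each time, not measured: its near face is at gauge x +10 to +30. Rigid: a block meeting it at 40 mm/s strikes too hard, 16 mm/s is safe. Never over 25 N.
- stop: Rails of the dark end stop behind the bar: on the lanes' floor, gauge x = +85. The stop is 30 high, 18 thick, 220 wide, clamped differently each time, not measured: its near face is at gauge x +75 to +95. A block against it still sticks out 25 or more on the robot's side of the bar. Rigid like the bar: come up to it as slowly, never over 25 N.
- block_a_mid (a point): Pale wooden block, carved leaf in a raised border on its top, 110 long (its x) x 46 wide x 43 or 49 tall: one of the two is too tall, it may be either. Point at its middle, 23 above its underside. Starts lengthwise in a lane, its far end 25 to 75 short of the bar. 0.12 to 0.21 kg; sliding it takes 1 to 3 N, at times 5 N to start or where it rubs a fence.
- block_b_mid (a point): Pale wooden block, carved leaf in a raised border on its top, 110 long (its x) x 46 wide x 43 or 49 tall: one of the two is too tall, it may be either. Point at its middle, 23 above its underside. Starts lengthwise in a lane, its far end 25 to 75 short of the bar. 0.12 to 0.21 kg; sliding it takes 1 to 3 N, at times 5 N to start or where it rubs a fence.
- red_tray: Red open tray for blocks that fail, fixed: 180 (x) x 140 (y) x 32 high, walls 6 thick. Origin on its underside, its inner floor is 6 above. It stands left or right of the gauge; the green tray stands on the other side.
- green_tray: Green open tray of the same size as the red one, holding a small carved leaf; not used.
- leaf: Small carved wooden leaf, about 100 long, 12 high, in the green tray; leave alone. Origin under it.
- mallet: Dark carver's mallet standing on its head, 86 across, 200 tall; leave alone. Origin under it.
- gouge: Carving gouge lying beyond the gauge, about 200 long; leave alone.
- brush: Brush lying on the left; leave alone.
- mug: Blue mug, 80 across, 90 tall; leave alone. Origin under it.
- glue: Yellow glue bottle, 56 across, 150 tall; leave alone. Origin under it.
Things that resemble listed ones, but are neither listed nor needed, are in the scene too. Leave any blue or pink look-alike of the part that bears block_b_mid alone.

How it is judged:
On the way, in this order (a step that is already met when the one before it is completed fails the run):
1. the left block is held pressed, for 0.2 s at more than 2.5 N, against what stops it: the end stop if it clears, the bar if it is too tall (((y of block_a_mid in the frame of gauge above 0 m and contact force between block_a and stop above 2.5 N) or (y of block_b_mid in the frame of gauge above 0 m and contact force between block_b and bar above 2.5 N))), for 0.2 s.
2. then the right block likewise (((y of block_a_mid in the frame of gauge below 0 m and contact force between block_a and stop above 2.5 N) or (y of block_b_mid in the frame of gauge below 0 m and contact force between block_b and bar above 2.5 N))), for 0.2 s.
At the end, for the whole second after the job is handed in: The block that clears lies flat in its lane under the bar, its middle between 16 and 44 mm from the gauge's origin along the lane; the too tall block lies flat (within 0.12 rad) on the floor of the red tray; both are released and at rest (x of block_a_mid in the frame of gauge between 0.016 and 0.044 m and z of block_a_mid in the frame of gauge below 0.042 m and angle between block_a_mid's own z axis and vertical below 0.1 rad and linear speed of each of block_a, block_b below 0.02 m/s and x of block_b_mid in the frame of red_tray between -0.084 and 0.084 m and y of block_b_mid in the frame of red_tray between -0.064 and 0.064 m and z of block_b_mid in the frame of red_tray below 0.036 m and angle between block_b_mid's own z axis and vertical below 0.12 rad); the robot touches nothing.
It fails at once if a block is pressed against the bar with more than 25 N (contact force between any of block_a, block_b and bar above 25 N).
It fails at once if a block is pressed against the end stop with more than 25 N (contact force between any of block_a, block_b and stop above 25 N).
It fails at once if another loose thing is moved by more than 30 mm (distance of any of mallet, gouge, brush, mug, glue, leaf from where it was at the start of the episode above 0.03 m).
It also fails if it takes over 72 s, if anything falls off the work surface, if the arm or the gripper's body presses on something with over 40 N, if the wrist force passes 120 N, or if a joint passes its speed limit or range.

### The arm

A 6-joint arm with a two-finger parallel gripper is mounted at the origin on the work surface. World frame = base frame: x ahead of the robot, y to its left, z up, the work surface at z = 0. Lengths are in m, angles in rad, forces in N, time in s.
With the tool pointing down it reaches from about 0.35 to 0.975 m from the base axis. Payload 4.9 kg.
Tool frame: the origin (TCP) lies at the very end of the fingers, on their centre line; the grasp point (between the pads) lies 19 mm behind it (manip.hold_point_z is the distance from the TCP to the grasp point, in m); z points along the fingers, y is the direction in which the jaws open and shut (so a half turn about z gives the same grasp; the last joint's range is limited). The gripper opens to 85 mm and grips with 20 to 120 N. Pads are 22 mm wide; open, the fingers measure 114 mm over their backs; the gripper's body (76 mm by 85 mm) begins 54 mm behind the grasp point. The pads swing forward as they close: fully open they stand 13 mm farther back than shut.
Start: joints at [-1.373, 0.053, 1.613, -0, 1.476, -0.119], TCP at [0.195, -0.594, 0.231] pointing down, gripper open.
Joint ranges: [-3.01, 3.01], [-1.01, 2.22], [0.06, 2.58], [-1.02, 4.17], [0.09, 2.62], [-3.14, 3.14]. Speed limits (rad/s): [2.57, 2.57, 3.14, 3.14, 3.14, 3.14].

### API

Orientations are given as a unit quaternion [w, x, y, z].
In Python, from plant import monitor, grab_frame, camera_params, ticket, manip gives the robot as it stands.
- The arm moves only by the tool play_rows, never from a script. Its argument "commands" is a list of rows, each an object of numbers: "dx", "dy", "dz": the shift along the tool's x, y, z in cm; "rx", "ry", "rz": the turn, a rotation vector about the tool's x, y, z in rad; "claw": the closure, from 0 (fully open) to 1 (shut). In form: [{"dx": .., "dy": .., "dz": .., "rx": .., "ry": .., "rz": .., "claw": ..}, ...]. A call has 1 to 5 rows; each row is the pose to reach, as a shift and turn from the pose measured when the call began, along the tool's axes at that moment; what a row does not reach only later rows make up. A row lasts 1/10 s, in which the tool goes at most 50 mm and 8.59 degrees, less where a joint would pass 70% of its speed; a pose out of reach is approached as far as the arm can. A call with a gripper value outside its range is refused whole. The fingers move at their own pace and stop on an object; the grip force is fixed at half the most. Time passes only in rows, so rows that repeat a pose let the fingers close. It gives the time, the measured TCP pose, the force and the opening at its end, in the units of the state.
- monitor.state(): the state, without advancing time (a new reading comes with each control period).
- grab_frame(name): name is "scene" or "side" or "wrist"; returns the picture (400x640x3 uint8, blue, green, red); there is no depth.
- camera_params(name): a dict with "fx", "fy", "cx", "cy" (pixels), "rvec" (rotation vector, rad) and "tvec" (3), from world to camera coordinates, as OpenCV has them; the wrist camera has in their place "tool_from_camera" (4x4, takes a point from camera to tool coordinates, whose origin is the TCP and whose axes are the flange's). Camera axes: x right, y down, z forward; pixel columns grow to the right and rows downward; lengths in m; the calibration is good to about 2 mm. A picture is of the moment at which its call begins: read the wrist's pose just before it. camera_params takes no time and is no camera call.
- ticket.job_done(): hands the job in, once; it reports no verdict.
The state is a dict: "time": time; "joint_pos": joint angles; "joint_vel": joint speeds; "joint_efforts": joint torques, N m; "tool_pos": TCP position; "tool_rot": TCP orientation; "contact_force": force on the tool from outside, world axes, zero at the start; "ft_torque": the same for the moment, N m; "gripper_width": opening from 0.0 (shut) to 1.0 (fully open).
Only numpy, scipy, OpenCV 4.12 (cv2) and the standard library are available. Lean on these libraries where they do the work, as an engineer would, in place of code of your own. Each camera call takes 0.05 s, during which the arm holds its last target.

## Working session

There is one attempt and no reset: what is moved stays moved. The work goes in short steps, Python scripts to look and compute and a tool call to move; the robot and the scene stay as the last step left them, time stands still between calls to the robot, and variables do not carry over. Pictures are saved under pics/ and viewed, and the job is handed in when it is done.

Besides the shell and the picture viewer there is one more tool, called after "Call:" as name([rows], argument=value, ...), one row to a line, values as JSON. play_rows: Moves the arm, as the interface text tells. Its arguments: {"type":"object","properties":{"commands":{"type":"array"}},"required":["commands"]}

```bash
ls; mkdir -p pics
python3 - <<'E'
from plant import monitor, grab_frame, camera_params, ticket, manip
import cv2
print(monitor.state()); print(manip, [a for a in dir(manip) if a[0]!='_'])
for n in ["scene","side","wrist"]:
    cv2.imwrite(f"pics/{n}0.png",grab_frame(n)); print(n,camera_params(n))
E
```

```text
pics
{'time': 0.0, 'joint_pos': array([-1.37297259e+00,  5.33352090e-02,  1.61433058e+00,  2.82484012e-05,
        1.47597905e+00, -1.18987673e-01]), 'joint_vel': array([-0.00085374, -0.00087513,  0.00043298,  0.00132176, -0.00075309,
        0.00054898]), 'joint_efforts': array([ 1.00858142e-03, -3.93676937e+01, -3.70179069e+01,  2.69324727e-05,
        7.06518869e-03, -4.88907645e-06]), 'tool_pos': array([ 0.19460157, -0.59326704,  0.23005459]), 'tool_rot': array([-1.02584794e-03,  9.87479722e-01,  1.57742654e-01, -2.63875541e-05]), 'contact_force': array([ 0.17364979,  0.27539005, -0.17778083]), 'ft_torque': array([-0.02813827, -0.00385239,  0.00231343]), 'gripper_width': 0.9989558726498332}
<Robot object at 0x7effd0bcba10> ['IKError', 'hold_point_z']
scene {'fx': 465.46090271697835, 'fy': 465.46090271697835, 'cx': 324.3817099673617, 'cy': 206.98507412415796, 'rvec': array([ 0.60360869,  2.70379185, -1.05245064]), 'tvec': array([ 0.45090649, -0.11391334,  1.54329949])}
side {'fx': 403.21113833421845, 'fy': 403.21113833421845, 'cx': 319.67072903083186, 'cy': 202.93230806134346, 'rvec': array([ 2.15156649, -0.17940485,  0.10684943]), 'tvec': array([-0.46575458,  0.10464045,  1.09737799])}
wrist {'fx': 291.62455787671405, 'fy': 291.62455787671405, 'cx': 320.0773945976761, 'cy': 196.4518235005438, 'tool_from_camera': array([[-5.87824682e-04, -9.50110691e-01, -3.11912375e-01,
         8.04040313e-02],
       [ 9.99999780e-01, -6.54151035e-04,  1.08015396e-04,
        -4.52981779e-04],
       [-3.06664385e-04, -3.11912242e-01,  9.50110867e-01,
        -1.42315859e-01],
       [ 0.00000000e+00,  0.00000000e+00,  0.00000000e+00,
         1.00000000e+00]])}
```

View pics/scene0.png

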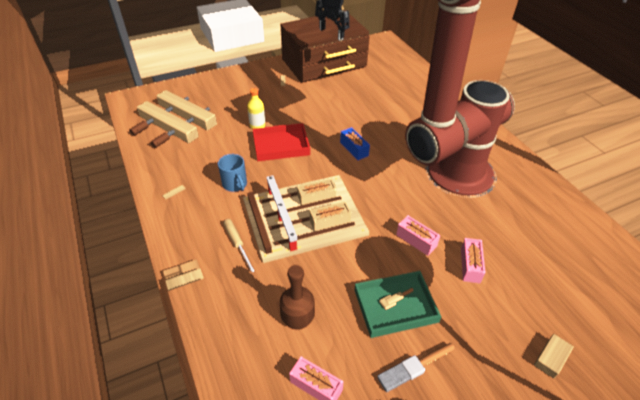

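View pics/side0.png

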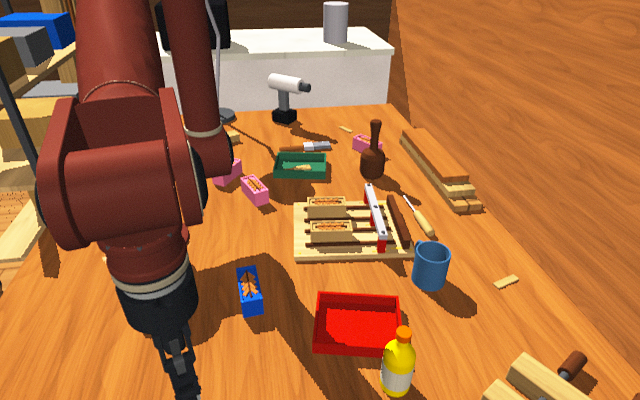

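View pics/wrist0.png

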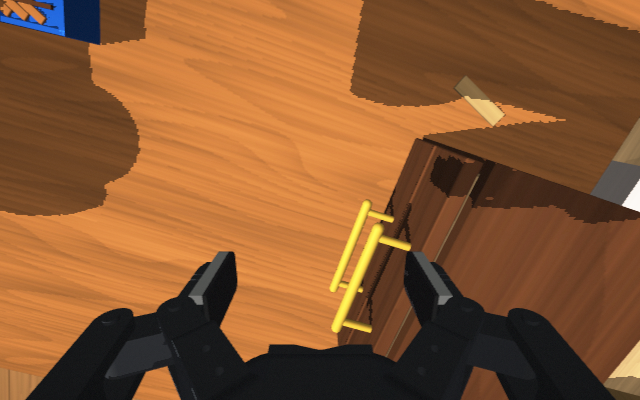

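The scene picture shows the gauge around (305,218), with the red tray at (282,142) on the robot's right. The green tray at (397,302) is on the left, and the mug (232,172) and glue (257,110) are near the red tray. I'll enlarge the gauge in both views.

```bash
cat > h.py <<'E'
import cv2, numpy as np
from plant import monitor, grab_frame, camera_params, ticket, manip
from scipy.spatial.transform import Rotation as R
def ray(n,u,v,st=None):
    c=camera_params(n); d=np.array([(u-c['cx'])/c['fx'],(v-c['cy'])/c['fy'],1.])
    if n=='wrist':
        T=c['tool_from_camera']; q=np.array(st['tool_rot']); Rt=R.from_quat(q[[1,2,3,0]]).as_matrix()
        return np.array(st['tool_pos'])+Rt@T[:3,3], Rt@T[:3,:3]@d
    Rm=cv2.Rodrigues(c['rvec'])[0]
    return -Rm.T@c['tvec'], Rm.T@d
def onz(n,u,v,z,st=None):
    o,d=ray(n,u,v,st); return o+d*(z-o[2])/d[2]
def proj(n,p,st=None):
    c=camera_params(n); p=np.asarray(p,float)
    if n=='wrist':
        T=c['tool_from_camera']; q=np.array(st['tool_rot']); Rt=R.from_quat(q[[1,2,3,0]]).as_matrix()
        pc=T[:3,:3].T@(Rt.T@(p-st['tool_pos'])-T[:3,3])
    else: pc=cv2.Rodrigues(c['rvec'])[0]@p+c['tvec']
    return np.array([c['fx']*pc[0]/pc[2]+c['cx'],c['fy']*pc[1]/pc[2]+c['cy']])
E
python3 - <<'E'
import cv2
a=cv2.imread('pics/scene0.png')[165:265,235:375]; cv2.imwrite('pics/s0z.png',cv2.resize(a,None,fx=5.5,fy=5.5,interpolation=cv2.INTER_CUBIC))
a=cv2.imread('pics/side0.png')[175:270,285:445]; cv2.imwrite('pics/d0z.png',cv2.resize(a,None,fx=5,fy=5,interpolation=cv2.INTER_CUBIC))
E
```

```text
(no output)
```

View pics/s0z.png

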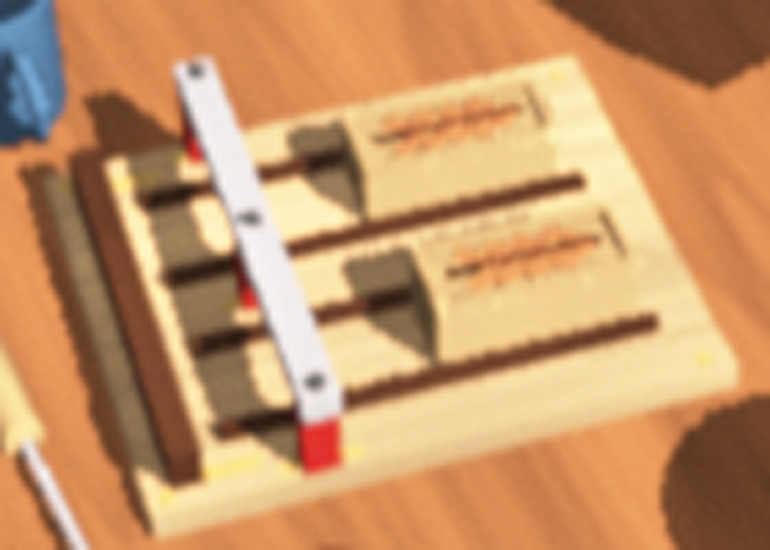

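View pics/d0z.png

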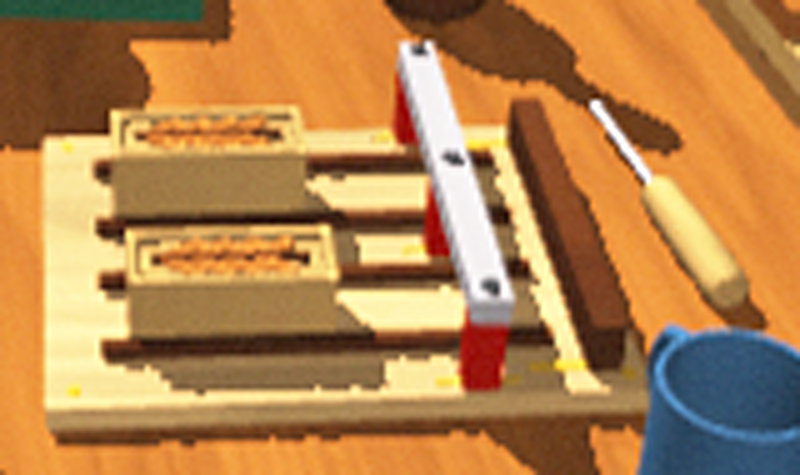

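Run:
```python
from h import *
S=lambda u,v:(235+u/5.5,165+v/5.5); D=lambda u,v:(285+u/5,175+v/5)
g={}
for k,p in dict(nr=(575,55),nl=(738,368),fl=(150,520)).items(): print('scene',k,onz('scene',*S(*p),.015).round(4))
for k,p in dict(nl=(45,135),nr=(48,407),fr=(640,395)).items(): print('side',k,onz('side',*D(*p),.015).round(4))
# bar top ends z=.077
for p in [(175,65),(212,57),(300,420),(340,410)]: print('bar scene',onz('scene',*S(*p),.077).round(4))
for p in [(75,155),(108,150),(168,485),(200,478)]: print('stop scene',onz('scene',*S(*p),.045).round(4))
for p in [(400,45),(432,40),(470,310),(512,300)]: print('bar side',onz('side',*D(*p),.077).round(4))
import cv2
for n in ['scene','side']:
    im=cv2.imread(f'pics/{n}0.png'); h=cv2.cvtColor(im,cv2.COLOR_BGR2HSV)
    m=cv2.inRange(h,(0,200,90),(4,255,255))|cv2.inRange(h,(176,200,90),(180,255,255))
    c=max(cv2.findContours(m,0,2)[0],key=cv2.contourArea); print(n,cv2.boundingRect(c),cv2.contourArea(c), cv2.approxPolyDP(c,3,True)[:,0].tolist())
```

```text
scene nr [ 0.378 -0.142  0.015]
scene nl [0.408  0.1067 0.015 ]
scene fl [0.7216 0.0701 0.015 ]
side nl [0.4112 0.108  0.015 ]
side nr [ 0.3831 -0.1423  0.015 ]
side fr [ 0.6853 -0.1821  0.015 ]
bar scene [ 0.6133 -0.1681  0.077 ]
bar scene [ 0.5926 -0.1657  0.077 ]
bar scene [0.6468 0.0893 0.077 ]
bar scene [0.6268 0.0917 0.077 ]
stop scene [ 0.6783 -0.1565  0.045 ]
stop scene [ 0.6606 -0.1526  0.045 ]
stop scene [0.7119 0.0757 0.045 ]
stop scene [0.6962 0.0782 0.045 ]
bar side [0.6235 0.0781 0.077 ]
bar side [0.6441 0.0808 0.077 ]
bar side [ 0.5908 -0.1748  0.077 ]
bar side [ 0.6139 -0.1705  0.077 ]
scene (253, 124, 56, 36) 1520.0 [[302, 124], [254, 129], [257, 158], [308, 154]]
side (312, 291, 90, 67) 4825.0 [[319, 291], [312, 352], [381, 357], [384, 345], [394, 338], [395, 328], [401, 324], [397, 296]]
```

```bash
cat >> h.py <<'E'
YAW=-0.118; O=np.array([0.5887,-0.0403]); X=np.array([np.cos(YAW),np.sin(YAW)]); Y=np.array([-X[1],X[0]])
def g2w(x,y): return O+X*x+Y*y
def w2g(p): d=np.array(p[:2])-O; return np.array([d@X,d@Y])
def Rt(st): return R.from_quat(np.array(st['tool_rot'])[[1,2,3,0]]).as_matrix()
def to(p,yaw=YAW,st=None):
    st=st or monitor.state(); A=Rt(st)
    d=A.T@(np.array(p)-st['tool_pos'])*100
    B=np.column_stack([[np.cos(yaw),np.sin(yaw),0],[np.sin(yaw),-np.cos(yaw),0],[0,0,-1]])
    r=R.from_matrix(A.T@B).as_rotvec()
    print('d cm',d.round(2),'rot',r.round(3),'t',round(st['time'],2)); return d,r
E
python3 - <<'E'
from h import *
S=lambda u,v:(235+u/5.5,165+v/5.5); D=lambda u,v:(285+u/5,175+v/5)
for p in [(175,65),(212,57),(300,420),(340,410)]: print('bar scene',w2g(onz('scene',*S(*p),.077)).round(4))
for p in [(400,45),(432,40),(470,310),(512,300)]: print('bar side',w2g(onz('side',*D(*p),.077)).round(4))
for p in [(75,155),(108,150),(168,485),(200,478)]: print('stop scene',w2g(onz('scene',*S(*p),.045)).round(4))
print('blocks top corners side (left nl,fl,fr,nr; right ..)')
for z in (.058,.064):
  for p in [(112,110),(300,110),(303,155),(112,155),(127,228),(332,228),(340,278),(132,285)]: print(z,w2g(onz('side',*D(*p),z)).round(4))
for c in [[302,124],[254,129],[257,158],[308,154]]: print('red scene',onz('scene',*c,.032).round(3))
to([*g2w(-.19,0),.30])
E
```

```text
bar scene [ 0.0394 -0.124 ]
bar scene [ 0.0186 -0.124 ]
bar scene [0.0424 0.1356]
bar scene [0.0223 0.1356]
bar side [0.0206 0.1217]
bar side [0.0407 0.1268]
bar side [ 0.018  -0.1333]
bar side [ 0.0403 -0.1263]
stop scene [ 0.1026 -0.1048]
stop scene [ 0.0847 -0.1031]
stop scene [0.1087 0.1297]
stop scene [0.0928 0.1304]
blocks top corners side (left nl,fl,fr,nr; right ..)
0.058 [-0.1533  0.0862]
0.058 [-0.0431  0.0817]
0.058 [-0.0463  0.0346]
0.058 [-0.1546  0.0391]
0.058 [-0.1485 -0.0314]
0.058 [-0.0382 -0.0361]
0.058 [-0.0392 -0.0802]
0.058 [-0.1476 -0.0815]
0.064 [-0.1535  0.0769]
0.064 [-0.0443  0.0724]
0.064 [-0.0475  0.0258]
0.064 [-0.1548  0.0302]
0.064 [-0.1487 -0.0396]
0.064 [-0.0394 -0.0442]
0.064 [-0.0405 -0.0879]
0.064 [-0.1478 -0.0893]
red scene [ 0.389 -0.417  0.032]
red scene [ 0.554 -0.46   0.032]
red scene [ 0.597 -0.311  0.032]
red scene [ 0.436 -0.26   0.032]
d cm [ 37.45 -48.3   -6.88] rot [-0.002  0.     0.435] t 0.15
```

Call:
play_rows([
  {"dx": 37.5, "dy": -48.3, "dz": -6.9, "rz": 0.435, "claw": 1},
  {"dx": 37.5, "dy": -48.3, "dz": -6.9, "rz": 0.435, "claw": 1},
  {"dx": 37.5, "dy": -48.3, "dz": -6.9, "rz": 0.435, "claw": 1},
  {"dx": 37.5, "dy": -48.3, "dz": -6.9, "rz": 0.435, "claw": 1},
  {"dx": 37.5, "dy": -48.3, "dz": -6.9, "rz": 0.435, "claw": 1},
])

```text
invalid input
```

Run:
```python
from h import *
to([*g2w(-.19,0),.30])
```

```text
d cm [ 37.45 -48.3   -6.88] rot [-0.002  0.     0.435] t 0.15
```

Call:
play_rows([
  {"dx": 37.5, "dy": -48.3, "dz": -6.9, "rx": 0.0, "ry": 0.0, "rz": 0.435, "claw": 1.0},
  {"dx": 37.5, "dy": -48.3, "dz": -6.9, "rx": 0.0, "ry": 0.0, "rz": 0.435, "claw": 1.0},
  {"dx": 37.5, "dy": -48.3, "dz": -6.9, "rx": 0.0, "ry": 0.0, "rz": 0.435, "claw": 1.0},
  {"dx": 37.5, "dy": -48.3, "dz": -6.9, "rx": 0.0, "ry": 0.0, "rz": 0.435, "claw": 1.0},
  {"dx": 37.5, "dy": -48.3, "dz": -6.9, "rx": 0.0, "ry": 0.0, "rz": 0.435, "claw": 1.0},
])

```text
time: 0.65
tool_pos: [0.2784, -0.3579, 0.259]
tool_rot: [-0.001, 0.998, -0.059, -0.0]
contact_force: [1.5, -0.3, 0.5]
gripper_width: 0.141
```

Run:
```python
from h import *
to([*g2w(-.19,0),.30])
```

```text
d cm [  8.03 -35.21  -4.03] rot [-0.002  0.001 -0.001] t 0.65
```

Call:
play_rows([
  {"dx": 8.0, "dy": -35.2, "dz": -4.0, "rx": 0.0, "ry": 0.0, "rz": 0.0, "claw": 1.0},
  {"dx": 8.0, "dy": -35.2, "dz": -4.0, "rx": 0.0, "ry": 0.0, "rz": 0.0, "claw": 1.0},
  {"dx": 8.0, "dy": -35.2, "dz": -4.0, "rx": 0.0, "ry": 0.0, "rz": 0.0, "claw": 1.0},
  {"dx": 8.0, "dy": -35.2, "dz": -4.0, "rx": 0.0, "ry": 0.0, "rz": 0.0, "claw": 1.0},
  {"dx": 8.0, "dy": -35.2, "dz": -4.0, "rx": 0.0, "ry": 0.0, "rz": 0.0, "claw": 1.0},
])

```text
time: 1.15
tool_pos: [0.3614, -0.1239, 0.2871]
tool_rot: [-0.001, 0.998, -0.06, 0.0]
contact_force: [1.0, -0.0, 0.3]
gripper_width: -0.001
```

Run:
```python
from h import *
to([*g2w(-.19,0.0),.30])
```

```text
d cm [  2.57 -10.98  -1.27] rot [-0.002 -0.    -0.002] t 1.15
```

Call:
play_rows([
  {"dx": 2.6, "dy": -11.0, "dz": -1.3, "rx": 0.0, "ry": 0.0, "rz": 0.0, "claw": 1.0},
  {"dx": 2.6, "dy": -11.0, "dz": -1.3, "rx": 0.0, "ry": 0.0, "rz": 0.0, "claw": 1.0},
  {"dx": 2.6, "dy": -11.0, "dz": -1.3, "rx": 0.0, "ry": 0.0, "rz": 0.0, "claw": 1.0},
  {"dx": 2.6, "dy": -11.0, "dz": -1.3, "rx": 0.0, "ry": 0.0, "rz": 0.0, "claw": 1.0},
])

```text
time: 1.55
tool_pos: [0.4006, -0.0158, 0.3004]
tool_rot: [-0.001, 0.998, -0.057, 0.0]
contact_force: [0.6, -0.2, 0.0]
gripper_width: -0.001
```

Run:
```python
from h import *
st=monitor.state(); im=grab_frame('wrist'); cv2.imwrite('pics/w1.png',im)
print(st['tool_pos'],st['contact_force'])
import pickle; pickle.dump({k:np.array(v) for k,v in st.items()},open('w1.pkl','wb'))
```

```text
[ 0.40061994 -0.0157629   0.30036688] [ 0.61361117 -0.19659896  0.01642078]
```

View pics/w1.png

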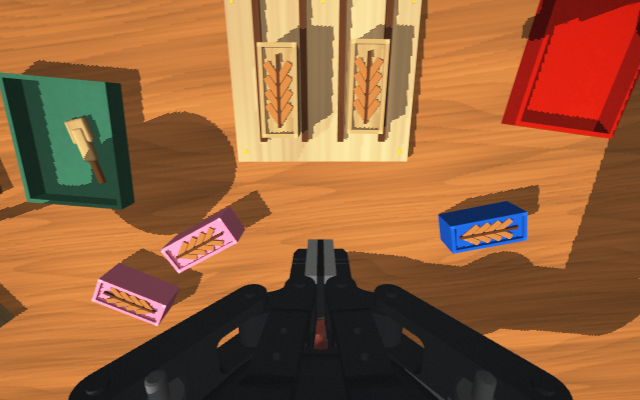

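The wrist picture shows the board's near edge at row 161 (columns 239 to 407) and the two blocks at columns 258–298 and 350–390. Their near ends are at about row 133–138.

Run:
```python
from h import *
import pickle; st=pickle.load(open('w1.pkl','rb'))
for p in [(239,161),(407,161)]: q=onz('wrist',*p,.015,st); print('corner',q.round(4),w2g(q).round(4))
a=cv2.imread('pics/w1.png')[25:170,225:425]; cv2.imwrite('pics/w1z.png',cv2.resize(a,None,fx=4,fy=4,interpolation=cv2.INTER_CUBIC))
```

```text
corner [0.4099 0.1054 0.015 ] [-0.1947  0.1236]
corner [ 0.3813 -0.1423  0.015 ] [-0.194  -0.1257]
```

View pics/w1z.png

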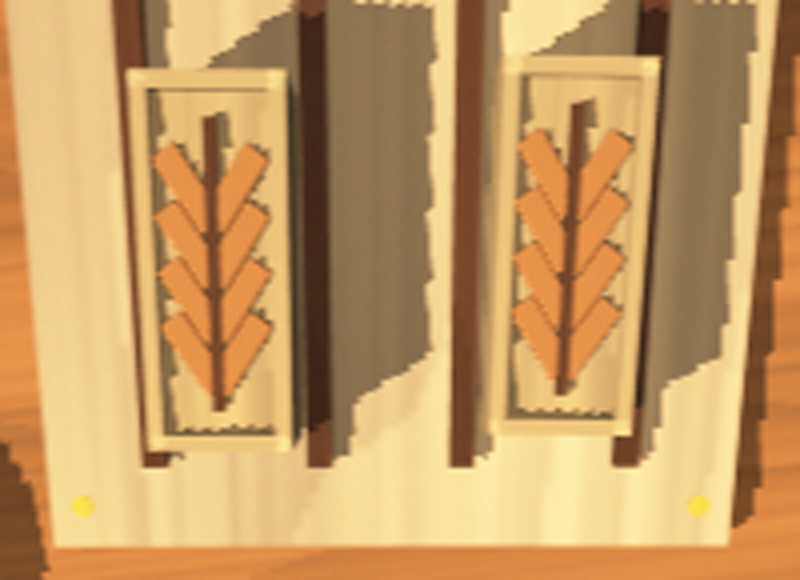

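Run:
```python
from h import *
to([*g2w(-.185,.055),.03])
import pickle; st=pickle.load(open('w1.pkl','rb'))
for u,v in [(148,445),(295,450),(495,430),(628,435)]:
  for z in (.058,.064): print(w2g(onz('wrist',225+u/4,25+v/4,z,st)).round(4))
```

```text
d cm [ 0.49 -5.37 27.01] rot [-0.001  0.     0.001] t 1.6
[-0.1535  0.0788]
[-0.1528  0.0776]
[-0.1549  0.031 ]
[-0.1542  0.0306]
[-0.1484 -0.0338]
[-0.1477 -0.0333]
[-0.1498 -0.077 ]
[-0.1492 -0.0757]
```

Call:
play_rows([
  {"dx": 0.5, "dy": -5.4, "dz": 7.0, "rx": 0.0, "ry": 0.0, "rz": 0.0, "claw": 1.0},
  {"dx": 0.5, "dy": -5.4, "dz": 11.0, "rx": 0.0, "ry": 0.0, "rz": 0.0, "claw": 1.0},
  {"dx": 0.5, "dy": -5.4, "dz": 15.0, "rx": 0.0, "ry": 0.0, "rz": 0.0, "claw": 1.0},
  {"dx": 0.5, "dy": -5.4, "dz": 19.0, "rx": 0.0, "ry": 0.0, "rz": 0.0, "claw": 1.0},
  {"dx": 0.5, "dy": -5.4, "dz": 22.0, "rx": 0.0, "ry": 0.0, "rz": 0.0, "claw": 1.0},
])

```text
time: 2.1
tool_pos: [0.409, 0.0353, 0.076]
tool_rot: [-0.001, 0.998, -0.059, -0.002]
contact_force: [-0.2, 0.0, -0.5]
gripper_width: 0.001
```

Run:
```python
from h import *
to([*g2w(-.185,.055),.03])
```

```text
d cm [ 0.26 -0.1   4.6 ] rot [-0.001  0.005 -0.001] t 2.1
```

Call:
play_rows([
  {"dx": 0.2, "dy": -0.1, "dz": 2.5, "rx": 0.0, "ry": 0.0, "rz": 0.0, "claw": 1.0},
  {"dx": 0.2, "dy": -0.1, "dz": 4.6, "rx": 0.0, "ry": 0.0, "rz": 0.0, "claw": 1.0},
  {"dx": 0.2, "dy": -0.1, "dz": 4.6, "rx": 0.0, "ry": 0.0, "rz": 0.0, "claw": 1.0},
  {"dx": 0.7, "dy": -0.1, "dz": 4.6, "rx": 0.0, "ry": 0.0, "rz": 0.0, "claw": 1.0},
  {"dx": 1.2, "dy": -0.1, "dz": 4.6, "rx": 0.0, "ry": 0.0, "rz": 0.0, "claw": 1.0},
])

```text
time: 2.6
tool_pos: [0.4226, 0.0341, 0.0317]
tool_rot: [-0.0, 0.998, -0.06, -0.001]
contact_force: [-0.4, 0.2, -0.5]
gripper_width: -0.0
```

```bash
cat > s.py <<'E'
from h import *
import sys
st=monitor.state(); g=w2g(st['tool_pos']); f=st['contact_force']
print('t',round(st['time'],2),'g mm',(g*1000).round(1),'z',round(st['tool_pos'][2]*1000,1),'Fx,y gauge',round(f[:2]@X,2),round(f[:2]@Y,2),'Fz',round(f[2],2))
if len(sys.argv)>1:
    a=[float(v) for v in sys.argv[1:]]; to([*g2w(a[0]/1000,a[1]/1000),a[2]/1000],st=st)
E
python3 s.py -160 55 30
```

```text
t 2.6 g mm [-173.7   54.4] z 31.7 Fx,y gauge -0.39 0.11 Fz -0.5
d cm [ 1.37 -0.07  0.17] rot [-0.001  0.002 -0.002] t 2.6
```

Call:
play_rows([
  {"dx": 0.2, "dy": -0.05, "dz": 0.1, "rx": 0.0, "ry": 0.0, "rz": 0.0, "claw": 1.0},
  {"dx": 0.4, "dy": -0.05, "dz": 0.1, "rx": 0.0, "ry": 0.0, "rz": 0.0, "claw": 1.0},
  {"dx": 0.6, "dy": -0.05, "dz": 0.1, "rx": 0.0, "ry": 0.0, "rz": 0.0, "claw": 1.0},
  {"dx": 0.8, "dy": -0.05, "dz": 0.1, "rx": 0.0, "ry": 0.0, "rz": 0.0, "claw": 1.0},
  {"dx": 1.0, "dy": -0.05, "dz": 0.1, "rx": 0.0, "ry": 0.0, "rz": 0.0, "claw": 1.0},
])

```text
time: 3.1
tool_pos: [0.4324, 0.0335, 0.0307]
tool_rot: [-0.0, 0.998, -0.06, -0.001]
contact_force: [-0.9, 0.8, 1.5]
gripper_width: -0.002
```

```bash
python3 s.py -150 55 30
```

```text
t 3.1 g mm [-163.9   54.9] z 30.7 Fx,y gauge -1.01 0.64 Fz 1.52
d cm [ 1.39 -0.01  0.06] rot [-0.001  0.002 -0.002] t 3.1
```

Call:
play_rows([
  {"dx": 0.2, "dy": 0.0, "dz": 0.0, "rx": 0.0, "ry": 0.0, "rz": 0.0, "claw": 1.0},
  {"dx": 0.4, "dy": 0.0, "dz": 0.0, "rx": 0.0, "ry": 0.0, "rz": 0.0, "claw": 1.0},
  {"dx": 0.6, "dy": 0.0, "dz": 0.0, "rx": 0.0, "ry": 0.0, "rz": 0.0, "claw": 1.0},
  {"dx": 0.8, "dy": 0.0, "dz": 0.0, "rx": 0.0, "ry": 0.0, "rz": 0.0, "claw": 1.0},
  {"dx": 1.0, "dy": 0.0, "dz": 0.0, "rx": 0.0, "ry": 0.0, "rz": 0.0, "claw": 1.0},
])

```text
time: 3.6
tool_pos: [0.4425, 0.0323, 0.0305]
tool_rot: [-0.0, 0.998, -0.06, -0.001]
contact_force: [-0.1, -0.5, -0.8]
gripper_width: -0.001
```

```bash
python3 s.py -140 55 30
```

```text
t 3.6 g mm [-153.8   54.9] z 30.5 Fx,y gauge -0.08 -0.54 Fz -0.84
d cm [ 1.38 -0.01  0.05] rot [-0.001  0.002 -0.002] t 3.6
```

Call:
play_rows([
  {"dx": 0.2, "dy": 0.0, "dz": 0.0, "rx": 0.0, "ry": 0.0, "rz": 0.0, "claw": 1.0},
  {"dx": 0.4, "dy": 0.0, "dz": 0.0, "rx": 0.0, "ry": 0.0, "rz": 0.0, "claw": 1.0},
  {"dx": 0.6, "dy": 0.0, "dz": 0.0, "rx": 0.0, "ry": 0.0, "rz": 0.0, "claw": 1.0},
  {"dx": 0.8, "dy": 0.0, "dz": 0.0, "rx": 0.0, "ry": 0.0, "rz": 0.0, "claw": 1.0},
  {"dx": 1.0, "dy": 0.0, "dz": 0.0, "rx": 0.0, "ry": 0.0, "rz": 0.0, "claw": 1.0},
])

```text
time: 4.1
tool_pos: [0.4526, 0.0311, 0.0305]
tool_rot: [-0.0, 0.998, -0.06, -0.001]
contact_force: [-1.0, -0.4, 0.4]
gripper_width: -0.001
```

```bash
python3 s.py -140 55 30
python3 - <<'E'
from h import *
a=grab_frame('scene')[150:265,235:395]; cv2.imwrite('pics/s1z.png',cv2.resize(a,None,fx=5,fy=5,interpolation=cv2.INTER_CUBIC))
E
```

```text
t 4.1 g mm [-143.6   54.9] z 30.5 Fx,y gauge -0.93 -0.51 Fz 0.39
d cm [ 0.36 -0.01  0.05] rot [-0.001  0.003 -0.002] t 4.1
```

View pics/s1z.png

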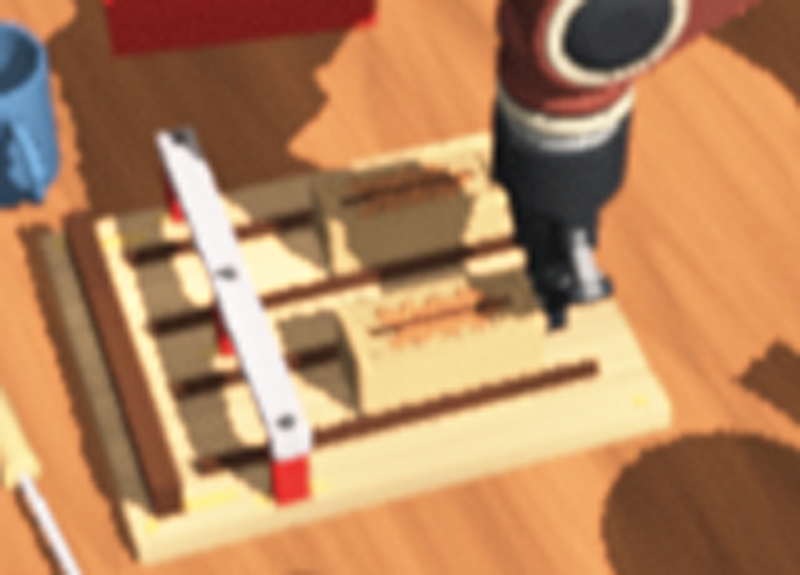

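The left block is moving: in the crop its near end follows the fingertip at (555,320), and it has come about 20 mm nearer the bar.

Call:
play_rows([
  {"dx": 0.2, "dy": 0.0, "dz": 0.0, "rx": 0.0, "ry": 0.0, "rz": 0.0, "claw": 1.0},
  {"dx": 0.4, "dy": 0.0, "dz": 0.0, "rx": 0.0, "ry": 0.0, "rz": 0.0, "claw": 1.0},
  {"dx": 0.6, "dy": 0.0, "dz": 0.0, "rx": 0.0, "ry": 0.0, "rz": 0.0, "claw": 1.0},
  {"dx": 0.8, "dy": 0.0, "dz": 0.0, "rx": 0.0, "ry": 0.0, "rz": 0.0, "claw": 1.0},
  {"dx": 1.0, "dy": 0.0, "dz": 0.0, "rx": 0.0, "ry": 0.0, "rz": 0.0, "claw": 1.0},
])

```text
time: 4.65
tool_pos: [0.463, 0.0298, 0.0305]
tool_rot: [-0.0, 0.998, -0.06, -0.001]
contact_force: [-0.4, 0.2, -0.4]
gripper_width: 0.002
```

Call:
play_rows([
  {"dx": 0.2, "dy": 0.0, "dz": 0.0, "rx": 0.0, "ry": 0.0, "rz": 0.0, "claw": 1.0},
  {"dx": 0.4, "dy": 0.0, "dz": 0.0, "rx": 0.0, "ry": 0.0, "rz": 0.0, "claw": 1.0},
  {"dx": 0.6, "dy": 0.0, "dz": 0.0, "rx": 0.0, "ry": 0.0, "rz": 0.0, "claw": 1.0},
  {"dx": 0.8, "dy": 0.0, "dz": 0.0, "rx": 0.0, "ry": 0.0, "rz": 0.0, "claw": 1.0},
  {"dx": 0.95, "dy": 0.0, "dz": 0.0, "rx": 0.0, "ry": 0.0, "rz": 0.0, "claw": 1.0},
])

```text
time: 5.15
tool_pos: [0.4726, 0.0287, 0.0305]
tool_rot: [-0.0, 0.998, -0.06, -0.001]
contact_force: [-1.0, 0.2, 0.6]
gripper_width: 0.002
```

```bash
python3 s.py -100 55 30
```

```text
t 5.15 g mm [-123.4   54.8] z 30.5 Fx,y gauge -1.07 0.12 Fz 0.57
d cm [ 2.34 -0.02  0.05] rot [-0.001  0.002 -0.002] t 5.15
```

Now slower: 12 mm/s.

Call:
play_rows([
  {"dx": 0.12, "dy": 0.0, "dz": 0.0, "rx": 0.0, "ry": 0.0, "rz": 0.0, "claw": 1.0},
  {"dx": 0.24, "dy": 0.0, "dz": 0.0, "rx": 0.0, "ry": 0.0, "rz": 0.0, "claw": 1.0},
  {"dx": 0.36, "dy": 0.0, "dz": 0.0, "rx": 0.0, "ry": 0.0, "rz": 0.0, "claw": 1.0},
  {"dx": 0.48, "dy": 0.0, "dz": 0.0, "rx": 0.0, "ry": 0.0, "rz": 0.0, "claw": 1.0},
  {"dx": 0.6, "dy": 0.0, "dz": 0.0, "rx": 0.0, "ry": 0.0, "rz": 0.0, "claw": 1.0},
])

```text
time: 5.65
tool_pos: [0.4786, 0.0279, 0.0305]
tool_rot: [-0.0, 0.998, -0.06, -0.001]
contact_force: [-0.6, 0.8, 0.1]
gripper_width: 0.002
```

```bash
python3 s.py -100 55 30
```

```text
t 5.65 g mm [-117.3   54.8] z 30.5 Fx,y gauge -0.7 0.76 Fz 0.13
d cm [ 1.73 -0.02  0.05] rot [-0.001  0.002 -0.002] t 5.65
```

Call:
play_rows([
  {"dx": 0.12, "dy": 0.0, "dz": 0.0, "rx": 0.0, "ry": 0.0, "rz": 0.0, "claw": 1.0},
  {"dx": 0.24, "dy": 0.0, "dz": 0.0, "rx": 0.0, "ry": 0.0, "rz": 0.0, "claw": 1.0},
  {"dx": 0.36, "dy": 0.0, "dz": 0.0, "rx": 0.0, "ry": 0.0, "rz": 0.0, "claw": 1.0},
  {"dx": 0.48, "dy": 0.0, "dz": 0.0, "rx": 0.0, "ry": 0.0, "rz": 0.0, "claw": 1.0},
  {"dx": 0.6, "dy": 0.0, "dz": 0.0, "rx": 0.0, "ry": 0.0, "rz": 0.0, "claw": 1.0},
])

```text
time: 6.15
tool_pos: [0.4847, 0.0272, 0.0306]
tool_rot: [-0.0, 0.998, -0.06, -0.001]
contact_force: [-1.3, -0.2, 1.4]
gripper_width: 0.001
```

```bash
python3 s.py -100 55 30
```

```text
t 6.15 g mm [-111.2   54.8] z 30.6 Fx,y gauge -1.31 -0.41 Fz 1.43
d cm [ 1.12 -0.02  0.05] rot [-0.001  0.002 -0.002] t 6.15
```

Call:
play_rows([
  {"dx": 0.1, "dy": 0.0, "dz": 0.0, "rx": 0.0, "ry": 0.0, "rz": 0.0, "claw": 1.0},
  {"dx": 0.2, "dy": 0.0, "dz": 0.0, "rx": 0.0, "ry": 0.0, "rz": 0.0, "claw": 1.0},
  {"dx": 0.3, "dy": 0.0, "dz": 0.0, "rx": 0.0, "ry": 0.0, "rz": 0.0, "claw": 1.0},
  {"dx": 0.4, "dy": 0.0, "dz": 0.0, "rx": 0.0, "ry": 0.0, "rz": 0.0, "claw": 1.0},
])

```text
time: 6.55
tool_pos: [0.4887, 0.0267, 0.0305]
tool_rot: [-0.0, 0.998, -0.06, -0.001]
contact_force: [-0.5, -0.5, -0.0]
gripper_width: 0.001
```

```bash
python3 s.py -100 55 30
```

```text
t 6.55 g mm [-107.1   54.8] z 30.5 Fx,y gauge -0.45 -0.57 Fz -0.03
d cm [ 0.72 -0.02  0.05] rot [-0.001  0.002 -0.002] t 6.55
```

Call:
play_rows([
  {"dx": 0.1, "dy": 0.0, "dz": 0.0, "rx": 0.0, "ry": 0.0, "rz": 0.0, "claw": 1.0},
  {"dx": 0.2, "dy": 0.0, "dz": 0.0, "rx": 0.0, "ry": 0.0, "rz": 0.0, "claw": 1.0},
])

```text
time: 6.75
tool_pos: [0.4908, 0.0265, 0.0305]
tool_rot: [-0.0, 0.998, -0.06, -0.001]
contact_force: [-1.7, 0.3, 0.1]
gripper_width: -0.001
```

Call:
play_rows([
  {"dx": 0.1, "dy": 0.0, "dz": 0.0, "rx": 0.0, "ry": 0.0, "rz": 0.0, "claw": 1.0},
  {"dx": 0.2, "dy": 0.0, "dz": 0.0, "rx": 0.0, "ry": 0.0, "rz": 0.0, "claw": 1.0},
])

```text
time: 6.95
tool_pos: [0.4929, 0.0262, 0.0305]
tool_rot: [-0.0, 0.998, -0.06, -0.001]
contact_force: [-0.9, -0.2, 0.5]
gripper_width: -0.003
```

```bash
python3 s.py -100 55 30
```

```text
t 6.95 g mm [-103.    54.8] z 30.5 Fx,y gauge -0.85 -0.29 Fz 0.51
d cm [ 0.3  -0.02  0.05] rot [-0.001  0.002 -0.002] t 6.95
```

Call:
play_rows([
  {"dx": 0.1, "dy": 0.0, "dz": 0.0, "rx": 0.0, "ry": 0.0, "rz": 0.0, "claw": 1.0},
  {"dx": 0.2, "dy": 0.0, "dz": 0.0, "rx": 0.0, "ry": 0.0, "rz": 0.0, "claw": 1.0},
])

```text
time: 7.15
tool_pos: [0.495, 0.026, 0.0305]
tool_rot: [-0.0, 0.998, -0.06, -0.001]
contact_force: [-1.6, 0.5, 1.1]
gripper_width: -0.001
```

Call:
play_rows([
  {"dx": 0.1, "dy": 0.0, "dz": 0.0, "rx": 0.0, "ry": 0.0, "rz": 0.0, "claw": 1.0},
  {"dx": 0.2, "dy": 0.0, "dz": 0.0, "rx": 0.0, "ry": 0.0, "rz": 0.0, "claw": 1.0},
])

```text
time: 7.35
tool_pos: [0.4957, 0.0259, 0.0303]
tool_rot: [-0.0, 0.998, -0.06, -0.003]
contact_force: [-8.4, 0.9, 6.4]
gripper_width: 0.003
```

```bash
python3 s.py -100 55 30
```

```text
t 7.35 g mm [-100.1   54.8] z 30.3 Fx,y gauge -8.44 -0.12 Fz 6.37
d cm [ 0.01 -0.02  0.03] rot [-0.001  0.006 -0.002] t 7.35
```

Call:
play_rows([
  {"dx": 0.12, "dy": 0.0, "dz": 0.0, "rx": 0.0, "ry": 0.0, "rz": 0.0, "claw": 1.0},
  {"dx": 0.12, "dy": 0.0, "dz": 0.0, "rx": 0.0, "ry": 0.0, "rz": 0.0, "claw": 1.0},
  {"dx": 0.12, "dy": 0.0, "dz": 0.0, "rx": 0.0, "ry": 0.0, "rz": 0.0, "claw": 1.0},
])

```text
time: 7.65
tool_pos: [0.4956, 0.0259, 0.03]
tool_rot: [-0.001, 0.998, -0.06, -0.005]
contact_force: [-6.3, 0.6, 3.7]
gripper_width: -0.002
```

```bash
python3 s.py -100 55 30
python3 - <<'E'
from h import *
a=grab_frame('scene')[150:265,235:395]; cv2.imwrite('pics/s2z.png',cv2.resize(a,None,fx=5,fy=5,interpolation=cv2.INTER_CUBIC))
a=grab_frame('side')[165:275,285:445]; cv2.imwrite('pics/d2z.png',cv2.resize(a,None,fx=5,fy=5,interpolation=cv2.INTER_CUBIC))
E
python3 s.py
```

```text
t 7.65 g mm [-100.2   54.8] z 30.0 Fx,y gauge -6.36 -0.15 Fz 3.73
d cm [ 0.02 -0.02  0.  ] rot [-0.001  0.009 -0.001] t 7.65
t 7.75 g mm [-100.2   54.8] z 30.0 Fx,y gauge -7.6 0.45 Fz 4.78
```

View pics/s2z.png

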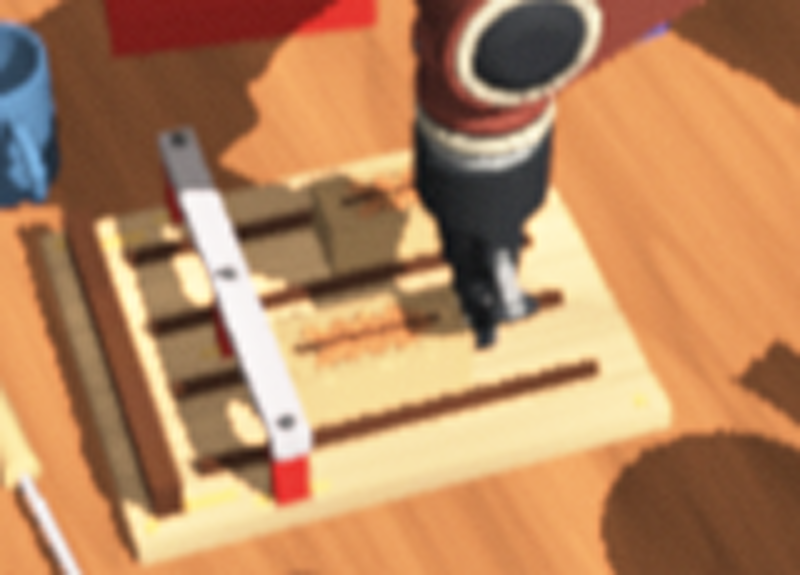

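View pics/d2z.png

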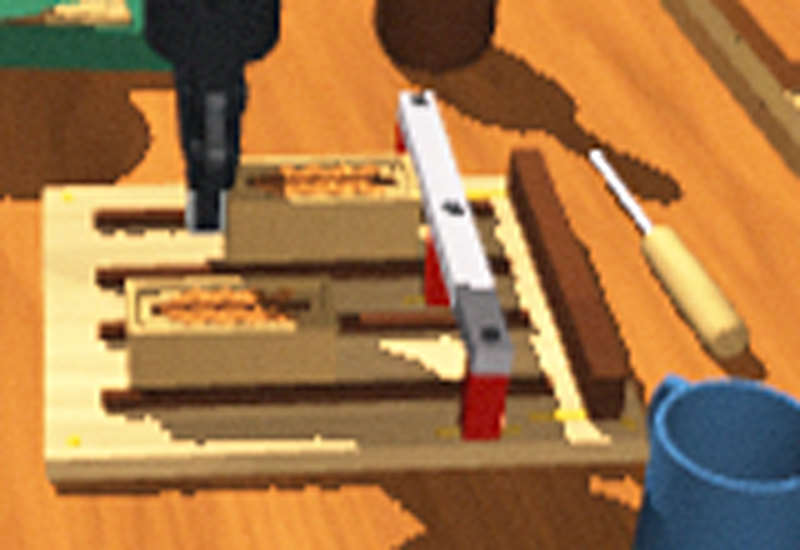

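The left block's far end is at the bar in both views, around (275,360) in the scene crop and (418,185) in the side crop. It's pressing with about 7 N, well short of the stop, so the left block is the tall one. I'll hold a little longer, then back off.

Call:
play_rows([
  {"dx": 0.12, "dy": 0.0, "dz": 0.0, "rx": 0.0, "ry": 0.0, "rz": 0.0, "claw": 1.0},
  {"dx": 0.12, "dy": 0.0, "dz": 0.0, "rx": 0.0, "ry": 0.0, "rz": 0.0, "claw": 1.0},
  {"dx": 0.12, "dy": 0.0, "dz": 0.0, "rx": 0.0, "ry": 0.0, "rz": 0.0, "claw": 1.0},
  {"dx": -0.8, "dy": 0.0, "dz": 0.0, "rx": 0.0, "ry": 0.0, "rz": 0.0, "claw": 1.0},
  {"dx": -2.5, "dy": 0.0, "dz": 0.0, "rx": 0.0, "ry": 0.0, "rz": 0.0, "claw": 1.0},
])

```text
time: 8.25
tool_pos: [0.4715, 0.0287, 0.0307]
tool_rot: [-0.0, 0.998, -0.06, -0.004]
contact_force: [-0.6, 0.2, -0.7]
gripper_width: -0.001
```

```bash
python3 s.py -178 -55 100
```

```text
t 8.25 g mm [-124.5   54.8] z 30.7 Fx,y gauge -0.66 0.15 Fz -0.74
d cm [-5.38 10.98 -6.9 ] rot [-0.001  0.007 -0.002] t 8.25
```

Call:
play_rows([
  {"dx": -2.0, "dy": 0.0, "dz": -4.0, "rx": 0.0, "ry": 0.0, "rz": 0.0, "claw": 1.0},
  {"dx": -4.0, "dy": 1.0, "dz": -7.0, "rx": 0.0, "ry": 0.0, "rz": 0.0, "claw": 1.0},
  {"dx": -5.4, "dy": 5.0, "dz": -7.0, "rx": 0.0, "ry": 0.0, "rz": 0.0, "claw": 1.0},
  {"dx": -5.4, "dy": 9.0, "dz": -6.0, "rx": 0.0, "ry": 0.0, "rz": 0.0, "claw": 1.0},
  {"dx": -5.4, "dy": 11.0, "dz": -4.0, "rx": 0.0, "ry": 0.0, "rz": 0.0, "claw": 1.0},
])

```text
time: 8.75
tool_pos: [0.4065, -0.0767, 0.0732]
tool_rot: [0.001, 0.998, -0.06, 0.0]
contact_force: [0.3, -1.0, -0.7]
gripper_width: -0.001
```

```bash
python3 s.py -178 -55 30
```

```text
t 8.75 g mm [-176.6  -57.6] z 73.2 Fx,y gauge 0.42 -0.91 Fz -0.7
d cm [-0.14 -0.27  4.32] rot [ 0.002 -0.    -0.003] t 8.75
```

Call:
play_rows([
  {"dx": -0.1, "dy": -0.3, "dz": 2.0, "rx": 0.0, "ry": 0.0, "rz": 0.0, "claw": 1.0},
  {"dx": -0.1, "dy": -0.3, "dz": 3.7, "rx": 0.0, "ry": 0.0, "rz": 0.0, "claw": 1.0},
  {"dx": -0.1, "dy": -0.3, "dz": 4.3, "rx": 0.0, "ry": 0.0, "rz": 0.0, "claw": 1.0},
  {"dx": 0.4, "dy": -0.3, "dz": 4.3, "rx": 0.0, "ry": 0.0, "rz": 0.0, "claw": 1.0},
  {"dx": 0.7, "dy": -0.3, "dz": 4.3, "rx": 0.0, "ry": 0.0, "rz": 0.0, "claw": 1.0},
])

```text
time: 9.25
tool_pos: [0.4149, -0.0748, 0.0311]
tool_rot: [0.001, 0.998, -0.06, 0.001]
contact_force: [0.1, -0.8, 0.1]
gripper_width: -0.001
```

```bash
python3 s.py -160 -55 30
```

```text
t 9.25 g mm [-168.5  -54.7] z 31.1 Fx,y gauge 0.24 -0.78 Fz 0.08
d cm [0.85 0.02 0.11] rot [ 0.002 -0.002 -0.003] t 9.25
```

Call:
play_rows([
  {"dx": 0.2, "dy": 0.0, "dz": 0.1, "rx": 0.0, "ry": 0.0, "rz": 0.0, "claw": 1.0},
  {"dx": 0.4, "dy": 0.0, "dz": 0.1, "rx": 0.0, "ry": 0.0, "rz": 0.0, "claw": 1.0},
  {"dx": 0.6, "dy": 0.0, "dz": 0.1, "rx": 0.0, "ry": 0.0, "rz": 0.0, "claw": 1.0},
  {"dx": 0.8, "dy": 0.0, "dz": 0.1, "rx": 0.0, "ry": 0.0, "rz": 0.0, "claw": 1.0},
  {"dx": 1.0, "dy": 0.0, "dz": 0.1, "rx": 0.0, "ry": 0.0, "rz": 0.0, "claw": 1.0},
])

```text
time: 9.75
tool_pos: [0.4247, -0.076, 0.0301]
tool_rot: [0.001, 0.998, -0.06, 0.001]
contact_force: [-1.5, -0.1, 0.3]
gripper_width: -0.003
```

Call:
play_rows([
  {"dx": 0.2, "dy": 0.0, "dz": 0.0, "rx": 0.0, "ry": 0.0, "rz": 0.0, "claw": 1.0},
  {"dx": 0.4, "dy": 0.0, "dz": 0.0, "rx": 0.0, "ry": 0.0, "rz": 0.0, "claw": 1.0},
  {"dx": 0.6, "dy": 0.0, "dz": 0.0, "rx": 0.0, "ry": 0.0, "rz": 0.0, "claw": 1.0},
  {"dx": 0.8, "dy": 0.0, "dz": 0.0, "rx": 0.0, "ry": 0.0, "rz": 0.0, "claw": 1.0},
  {"dx": 1.0, "dy": 0.0, "dz": 0.0, "rx": 0.0, "ry": 0.0, "rz": 0.0, "claw": 1.0},
])

```text
time: 10.25
tool_pos: [0.4347, -0.0772, 0.03]
tool_rot: [0.001, 0.998, -0.06, 0.001]
contact_force: [-1.0, 0.1, 0.6]
gripper_width: -0.003
```

Call:
play_rows([
  {"dx": 0.2, "dy": 0.0, "dz": 0.0, "rx": 0.0, "ry": 0.0, "rz": 0.0, "claw": 1.0},
  {"dx": 0.4, "dy": 0.0, "dz": 0.0, "rx": 0.0, "ry": 0.0, "rz": 0.0, "claw": 1.0},
  {"dx": 0.6, "dy": 0.0, "dz": 0.0, "rx": 0.0, "ry": 0.0, "rz": 0.0, "claw": 1.0},
  {"dx": 0.8, "dy": 0.0, "dz": 0.0, "rx": 0.0, "ry": 0.0, "rz": 0.0, "claw": 1.0},
  {"dx": 1.0, "dy": 0.0, "dz": 0.0, "rx": 0.0, "ry": 0.0, "rz": 0.0, "claw": 1.0},
])

```text
time: 10.75
tool_pos: [0.4448, -0.0784, 0.03]
tool_rot: [0.001, 0.998, -0.06, 0.001]
contact_force: [-0.5, 0.0, 0.4]
gripper_width: -0.001
```

```bash
python3 s.py -110 -55 30
```

```text
t 10.75 g mm [-138.4  -54.8] z 30.0 Fx,y gauge -0.53 -0.03 Fz 0.38
d cm [2.84 0.02 0.  ] rot [ 0.002 -0.001 -0.003] t 10.75
```

Call:
play_rows([
  {"dx": 0.2, "dy": 0.0, "dz": 0.0, "rx": 0.0, "ry": 0.0, "rz": 0.0, "claw": 1.0},
  {"dx": 0.4, "dy": 0.0, "dz": 0.0, "rx": 0.0, "ry": 0.0, "rz": 0.0, "claw": 1.0},
  {"dx": 0.6, "dy": 0.0, "dz": 0.0, "rx": 0.0, "ry": 0.0, "rz": 0.0, "claw": 1.0},
  {"dx": 0.8, "dy": 0.0, "dz": 0.0, "rx": 0.0, "ry": 0.0, "rz": 0.0, "claw": 1.0},
  {"dx": 1.0, "dy": 0.0, "dz": 0.0, "rx": 0.0, "ry": 0.0, "rz": 0.0, "claw": 1.0},
])

```text
time: 11.25
tool_pos: [0.4549, -0.0796, 0.03]
tool_rot: [0.001, 0.998, -0.06, 0.001]
contact_force: [-0.9, 0.5, 0.4]
gripper_width: -0.001
```

Call:
play_rows([
  {"dx": 0.2, "dy": 0.0, "dz": 0.0, "rx": 0.0, "ry": 0.0, "rz": 0.0, "claw": 1.0},
  {"dx": 0.4, "dy": 0.0, "dz": 0.0, "rx": 0.0, "ry": 0.0, "rz": 0.0, "claw": 1.0},
  {"dx": 0.6, "dy": 0.0, "dz": 0.0, "rx": 0.0, "ry": 0.0, "rz": 0.0, "claw": 1.0},
  {"dx": 0.8, "dy": 0.0, "dz": 0.0, "rx": 0.0, "ry": 0.0, "rz": 0.0, "claw": 1.0},
  {"dx": 1.0, "dy": 0.0, "dz": 0.0, "rx": 0.0, "ry": 0.0, "rz": 0.0, "claw": 1.0},
])

```text
time: 11.75
tool_pos: [0.465, -0.0808, 0.03]
tool_rot: [0.001, 0.998, -0.06, 0.001]
contact_force: [-1.3, -0.0, 0.3]
gripper_width: -0.0
```

Call:
play_rows([
  {"dx": 0.12, "dy": 0.0, "dz": 0.0, "rx": 0.0, "ry": 0.0, "rz": 0.0, "claw": 1.0},
  {"dx": 0.24, "dy": 0.0, "dz": 0.0, "rx": 0.0, "ry": 0.0, "rz": 0.0, "claw": 1.0},
  {"dx": 0.36, "dy": 0.0, "dz": 0.0, "rx": 0.0, "ry": 0.0, "rz": 0.0, "claw": 1.0},
  {"dx": 0.48, "dy": 0.0, "dz": 0.0, "rx": 0.0, "ry": 0.0, "rz": 0.0, "claw": 1.0},
  {"dx": 0.6, "dy": 0.0, "dz": 0.0, "rx": 0.0, "ry": 0.0, "rz": 0.0, "claw": 1.0},
])

```text
time: 12.25
tool_pos: [0.4711, -0.0815, 0.03]
tool_rot: [0.001, 0.998, -0.06, 0.001]
contact_force: [-1.1, -0.2, 0.7]
gripper_width: 0.002
```

```bash
python3 s.py -90 -55 30
```

```text
t 12.25 g mm [-112.   -54.8] z 30.0 Fx,y gauge -1.1 -0.37 Fz 0.67
d cm [2.2  0.01 0.  ] rot [ 0.002 -0.001 -0.003] t 12.25
```

Next is the bar zone, with the TCP at about -100.

Call:
play_rows([
  {"dx": 0.12, "dy": 0.0, "dz": 0.0, "rx": 0.0, "ry": 0.0, "rz": 0.0, "claw": 1.0},
  {"dx": 0.24, "dy": 0.0, "dz": 0.0, "rx": 0.0, "ry": 0.0, "rz": 0.0, "claw": 1.0},
  {"dx": 0.36, "dy": 0.0, "dz": 0.0, "rx": 0.0, "ry": 0.0, "rz": 0.0, "claw": 1.0},
  {"dx": 0.48, "dy": 0.0, "dz": 0.0, "rx": 0.0, "ry": 0.0, "rz": 0.0, "claw": 1.0},
  {"dx": 0.6, "dy": 0.0, "dz": 0.0, "rx": 0.0, "ry": 0.0, "rz": 0.0, "claw": 1.0},
])

```text
time: 12.75
tool_pos: [0.4771, -0.0823, 0.03]
tool_rot: [0.001, 0.998, -0.06, 0.001]
contact_force: [-0.9, 0.4, -0.2]
gripper_width: -0.0
```

Call:
play_rows([
  {"dx": 0.1, "dy": 0.0, "dz": 0.0, "rx": 0.0, "ry": 0.0, "rz": 0.0, "claw": 1.0},
  {"dx": 0.2, "dy": 0.0, "dz": 0.0, "rx": 0.0, "ry": 0.0, "rz": 0.0, "claw": 1.0},
  {"dx": 0.3, "dy": 0.0, "dz": 0.0, "rx": 0.0, "ry": 0.0, "rz": 0.0, "claw": 1.0},
])

```text
time: 13.05
tool_pos: [0.4802, -0.0827, 0.03]
tool_rot: [0.001, 0.998, -0.06, 0.001]
contact_force: [-0.9, 0.2, 0.5]
gripper_width: -0.002
```

Call:
play_rows([
  {"dx": 0.1, "dy": 0.0, "dz": 0.0, "rx": 0.0, "ry": 0.0, "rz": 0.0, "claw": 1.0},
  {"dx": 0.2, "dy": 0.0, "dz": 0.0, "rx": 0.0, "ry": 0.0, "rz": 0.0, "claw": 1.0},
])

```text
time: 13.25
tool_pos: [0.4822, -0.0829, 0.03]
tool_rot: [0.001, 0.998, -0.06, 0.001]
contact_force: [-1.4, 0.1, 1.1]
gripper_width: -0.003
```

Call:
play_rows([
  {"dx": 0.1, "dy": 0.0, "dz": 0.0, "rx": 0.0, "ry": 0.0, "rz": 0.0, "claw": 1.0},
  {"dx": 0.2, "dy": 0.0, "dz": 0.0, "rx": 0.0, "ry": 0.0, "rz": 0.0, "claw": 1.0},
])

```text
time: 13.45
tool_pos: [0.4843, -0.0832, 0.03]
tool_rot: [0.001, 0.998, -0.06, 0.001]
contact_force: [-1.1, -0.7, -0.6]
gripper_width: 0.001
```

```bash
python3 s.py -90 -55 30
```

```text
t 13.45 g mm [-98.6 -54.9] z 30.0 Fx,y gauge -1.04 -0.78 Fz -0.57
d cm [0.86 0.01 0.01] rot [ 0.002 -0.001 -0.003] t 13.45
```

Call:
play_rows([
  {"dx": 0.1, "dy": 0.0, "dz": 0.0, "rx": 0.0, "ry": 0.0, "rz": 0.0, "claw": 1.0},
  {"dx": 0.2, "dy": 0.0, "dz": 0.0, "rx": 0.0, "ry": 0.0, "rz": 0.0, "claw": 1.0},
])

```text
time: 13.65
tool_pos: [0.4864, -0.0834, 0.03]
tool_rot: [0.001, 0.998, -0.06, 0.001]
contact_force: [-0.5, 0.6, 0.5]
gripper_width: -0.001
```

Call:
play_rows([
  {"dx": 0.1, "dy": 0.0, "dz": 0.0, "rx": 0.0, "ry": 0.0, "rz": 0.0, "claw": 1.0},
  {"dx": 0.2, "dy": 0.0, "dz": 0.0, "rx": 0.0, "ry": 0.0, "rz": 0.0, "claw": 1.0},
])

```text
time: 13.85
tool_pos: [0.4885, -0.0837, 0.03]
tool_rot: [0.001, 0.998, -0.06, 0.001]
contact_force: [-0.9, -0.2, 0.9]
gripper_width: -0.001
```

Call:
play_rows([
  {"dx": 0.1, "dy": 0.0, "dz": 0.0, "rx": 0.0, "ry": 0.0, "rz": 0.0, "claw": 1.0},
  {"dx": 0.2, "dy": 0.0, "dz": 0.0, "rx": 0.0, "ry": 0.0, "rz": 0.0, "claw": 1.0},
  {"dx": 0.3, "dy": 0.0, "dz": 0.0, "rx": 0.0, "ry": 0.0, "rz": 0.0, "claw": 1.0},
])

```text
time: 14.15
tool_pos: [0.4915, -0.084, 0.03]
tool_rot: [0.001, 0.998, -0.06, 0.001]
contact_force: [-1.0, 0.7, 1.0]
gripper_width: 0.003
```

```bash
python3 s.py -90 -55 30;  python3 - <<'E'
from h import *
a=grab_frame('side')[165:275,285:445]; cv2.imwrite('pics/d3z.png',cv2.resize(a,None,fx=5,fy=5,interpolation=cv2.INTER_CUBIC))
E
```

```text
t 14.15 g mm [-91.4 -54.9] z 30.0 Fx,y gauge -1.09 0.55 Fz 1.02
d cm [0.14 0.01 0.  ] rot [ 0.002 -0.001 -0.003] t 14.15
```

View pics/d3z.png

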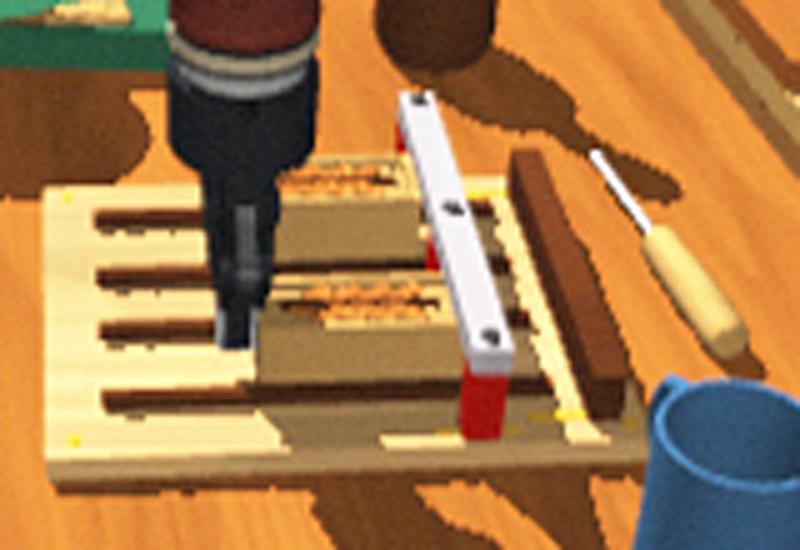

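The right block's far end is going under the bar, visible at about (450,340) in the crop, so it clears. I'll carry on to the stop, which should come at a TCP of about -46 to -26.

Call:
play_rows([
  {"dx": 0.2, "dy": 0.0, "dz": 0.0, "rx": 0.0, "ry": 0.0, "rz": 0.0, "claw": 1.0},
  {"dx": 0.4, "dy": 0.0, "dz": 0.0, "rx": 0.0, "ry": 0.0, "rz": 0.0, "claw": 1.0},
  {"dx": 0.6, "dy": 0.0, "dz": 0.0, "rx": 0.0, "ry": 0.0, "rz": 0.0, "claw": 1.0},
  {"dx": 0.8, "dy": 0.0, "dz": 0.0, "rx": 0.0, "ry": 0.0, "rz": 0.0, "claw": 1.0},
  {"dx": 1.0, "dy": 0.0, "dz": 0.0, "rx": 0.0, "ry": 0.0, "rz": 0.0, "claw": 1.0},
])

```text
time: 14.7
tool_pos: [0.5018, -0.0853, 0.03]
tool_rot: [0.001, 0.998, -0.06, 0.001]
contact_force: [-1.4, -0.4, -0.0]
gripper_width: 0.002
```

Call:
play_rows([
  {"dx": 0.2, "dy": 0.0, "dz": 0.0, "rx": 0.0, "ry": 0.0, "rz": 0.0, "claw": 1.0},
  {"dx": 0.4, "dy": 0.0, "dz": 0.0, "rx": 0.0, "ry": 0.0, "rz": 0.0, "claw": 1.0},
  {"dx": 0.6, "dy": 0.0, "dz": 0.0, "rx": 0.0, "ry": 0.0, "rz": 0.0, "claw": 1.0},
  {"dx": 0.8, "dy": 0.0, "dz": 0.0, "rx": 0.0, "ry": 0.0, "rz": 0.0, "claw": 1.0},
  {"dx": 1.0, "dy": 0.0, "dz": 0.0, "rx": 0.0, "ry": 0.0, "rz": 0.0, "claw": 1.0},
])

```text
time: 15.2
tool_pos: [0.5119, -0.0865, 0.03]
tool_rot: [0.001, 0.998, -0.06, 0.001]
contact_force: [-0.3, 0.2, -0.9]
gripper_width: 0.002
```

Call:
play_rows([
  {"dx": 0.2, "dy": 0.0, "dz": 0.0, "rx": 0.0, "ry": 0.0, "rz": 0.0, "claw": 1.0},
  {"dx": 0.4, "dy": 0.0, "dz": 0.0, "rx": 0.0, "ry": 0.0, "rz": 0.0, "claw": 1.0},
  {"dx": 0.6, "dy": 0.0, "dz": 0.0, "rx": 0.0, "ry": 0.0, "rz": 0.0, "claw": 1.0},
  {"dx": 0.8, "dy": 0.0, "dz": 0.0, "rx": 0.0, "ry": 0.0, "rz": 0.0, "claw": 1.0},
  {"dx": 1.0, "dy": 0.0, "dz": 0.0, "rx": 0.0, "ry": 0.0, "rz": 0.0, "claw": 1.0},
])

```text
time: 15.7
tool_pos: [0.522, -0.0877, 0.03]
tool_rot: [0.001, 0.998, -0.06, 0.001]
contact_force: [-0.9, -0.4, 0.0]
gripper_width: 0.0
```

```bash
python3 s.py -48 -55 30
```

```text
t 15.7 g mm [-60.7 -55. ] z 30.0 Fx,y gauge -0.87 -0.51 Fz 0.03
d cm [ 1.27 -0.    0.01] rot [ 0.002 -0.002 -0.003] t 15.7
```

Call:
play_rows([
  {"dx": 0.15, "dy": 0.0, "dz": 0.0, "rx": 0.0, "ry": 0.0, "rz": 0.0, "claw": 1.0},
  {"dx": 0.3, "dy": 0.0, "dz": 0.0, "rx": 0.0, "ry": 0.0, "rz": 0.0, "claw": 1.0},
  {"dx": 0.45, "dy": 0.0, "dz": 0.0, "rx": 0.0, "ry": 0.0, "rz": 0.0, "claw": 1.0},
  {"dx": 0.6, "dy": 0.0, "dz": 0.0, "rx": 0.0, "ry": 0.0, "rz": 0.0, "claw": 1.0},
  {"dx": 0.75, "dy": 0.0, "dz": 0.0, "rx": 0.0, "ry": 0.0, "rz": 0.0, "claw": 1.0},
])

```text
time: 16.2
tool_pos: [0.5295, -0.0887, 0.03]
tool_rot: [0.001, 0.998, -0.06, 0.001]
contact_force: [-1.4, 0.3, -0.3]
gripper_width: 0.001
```

Call:
play_rows([
  {"dx": 0.12, "dy": 0.0, "dz": 0.0, "rx": 0.0, "ry": 0.0, "rz": 0.0, "claw": 1.0},
  {"dx": 0.24, "dy": 0.0, "dz": 0.0, "rx": 0.0, "ry": 0.0, "rz": 0.0, "claw": 1.0},
  {"dx": 0.36, "dy": 0.0, "dz": 0.0, "rx": 0.0, "ry": 0.0, "rz": 0.0, "claw": 1.0},
  {"dx": 0.48, "dy": 0.0, "dz": 0.0, "rx": 0.0, "ry": 0.0, "rz": 0.0, "claw": 1.0},
])

```text
time: 16.6
tool_pos: [0.5344, -0.0892, 0.03]
tool_rot: [0.001, 0.998, -0.06, 0.001]
contact_force: [-0.6, 0.5, 0.2]
gripper_width: -0.0
```

Call:
play_rows([
  {"dx": 0.1, "dy": 0.0, "dz": 0.0, "rx": 0.0, "ry": 0.0, "rz": 0.0, "claw": 1.0},
  {"dx": 0.2, "dy": 0.0, "dz": 0.0, "rx": 0.0, "ry": 0.0, "rz": 0.0, "claw": 1.0},
  {"dx": 0.3, "dy": 0.0, "dz": 0.0, "rx": 0.0, "ry": 0.0, "rz": 0.0, "claw": 1.0},
])

```text
time: 16.9
tool_pos: [0.5374, -0.0896, 0.03]
tool_rot: [0.001, 0.998, -0.06, 0.001]
contact_force: [-0.6, 0.0, -0.2]
gripper_width: 0.001
```

```bash
python3 s.py -34 -55 30
```

```text
t 16.9 g mm [-45.1 -55. ] z 30.0 Fx,y gauge -0.57 -0.05 Fz -0.21
d cm [ 1.11 -0.    0.  ] rot [ 0.002 -0.001 -0.003] t 16.9
```

Call:
play_rows([
  {"dx": 0.1, "dy": 0.0, "dz": 0.0, "rx": 0.0, "ry": 0.0, "rz": 0.0, "claw": 1.0},
  {"dx": 0.2, "dy": 0.0, "dz": 0.0, "rx": 0.0, "ry": 0.0, "rz": 0.0, "claw": 1.0},
])

```text
time: 17.1
tool_pos: [0.5395, -0.0899, 0.03]
tool_rot: [0.001, 0.998, -0.06, 0.001]
contact_force: [-0.2, -0.1, 0.4]
gripper_width: -0.001
```

Call:
play_rows([
  {"dx": 0.1, "dy": 0.0, "dz": 0.0, "rx": 0.0, "ry": 0.0, "rz": 0.0, "claw": 1.0},
  {"dx": 0.2, "dy": 0.0, "dz": 0.0, "rx": 0.0, "ry": 0.0, "rz": 0.0, "claw": 1.0},
])

```text
time: 17.3
tool_pos: [0.5416, -0.0901, 0.03]
tool_rot: [0.001, 0.998, -0.06, 0.001]
contact_force: [-1.5, 0.6, -0.1]
gripper_width: 0.002
```

```bash
python3 s.py -34 -55 30
```

```text
t 17.3 g mm [-40.9 -55. ] z 30.0 Fx,y gauge -1.51 0.44 Fz -0.12
d cm [ 0.69 -0.    0.01] rot [ 0.002 -0.002 -0.003] t 17.3
```

Call:
play_rows([
  {"dx": 0.1, "dy": 0.0, "dz": 0.0, "rx": 0.0, "ry": 0.0, "rz": 0.0, "claw": 1.0},
  {"dx": 0.2, "dy": 0.0, "dz": 0.0, "rx": 0.0, "ry": 0.0, "rz": 0.0, "claw": 1.0},
])

```text
time: 17.5
tool_pos: [0.5437, -0.0904, 0.0301]
tool_rot: [0.001, 0.998, -0.06, 0.001]
contact_force: [-1.9, -0.4, 0.7]
gripper_width: 0.003
```

```bash
python3 s.py -34 -55 30
```

```text
t 17.5 g mm [-38.8 -55. ] z 30.1 Fx,y gauge -1.82 -0.66 Fz 0.65
d cm [ 0.48 -0.    0.01] rot [ 0.002 -0.002 -0.003] t 17.5
```

Call:
play_rows([
  {"dx": 0.1, "dy": 0.0, "dz": 0.0, "rx": 0.0, "ry": 0.0, "rz": 0.0, "claw": 1.0},
  {"dx": 0.2, "dy": 0.0, "dz": 0.0, "rx": 0.0, "ry": 0.0, "rz": 0.0, "claw": 1.0},
])

```text
time: 17.7
tool_pos: [0.5457, -0.0906, 0.03]
tool_rot: [0.001, 0.998, -0.06, 0.001]
contact_force: [-1.0, 0.7, -0.6]
gripper_width: -0.002
```

```bash
python3 s.py -34 -55 30
```

```text
t 17.7 g mm [-36.8 -55. ] z 30.0 Fx,y gauge -1.12 0.59 Fz -0.64
d cm [ 0.28 -0.    0.  ] rot [ 0.002 -0.001 -0.003] t 17.7
```

Call:
play_rows([
  {"dx": 0.1, "dy": 0.0, "dz": 0.0, "rx": 0.0, "ry": 0.0, "rz": 0.0, "claw": 1.0},
  {"dx": 0.2, "dy": 0.0, "dz": 0.0, "rx": 0.0, "ry": 0.0, "rz": 0.0, "claw": 1.0},
])

```text
time: 17.9
tool_pos: [0.5478, -0.0909, 0.03]
tool_rot: [0.001, 0.998, -0.06, 0.001]
contact_force: [-1.0, -0.2, 0.1]
gripper_width: -0.003
```

```bash
python3 s.py -34 -55 30
```

```text
t 17.9 g mm [-34.6 -55. ] z 30.0 Fx,y gauge -0.93 -0.27 Fz 0.07
d cm [ 0.06 -0.    0.  ] rot [ 0.002 -0.002 -0.003] t 17.9
```

Call:
play_rows([
  {"dx": 0.1, "dy": 0.0, "dz": 0.0, "rx": 0.0, "ry": 0.0, "rz": 0.0, "claw": 1.0},
  {"dx": 0.2, "dy": 0.0, "dz": 0.0, "rx": 0.0, "ry": 0.0, "rz": 0.0, "claw": 1.0},
])

```text
time: 18.1
tool_pos: [0.5499, -0.0911, 0.0301]
tool_rot: [0.001, 0.998, -0.06, 0.001]
contact_force: [0.2, 0.2, -0.5]
gripper_width: -0.0
```

```bash
python3 s.py -34 -55 30
```

```text
t 18.1 g mm [-32.5 -55. ] z 30.1 Fx,y gauge 0.13 0.22 Fz -0.48
d cm [-0.15 -0.    0.01] rot [ 0.002 -0.002 -0.003] t 18.1
```

Call:
play_rows([
  {"dx": 0.1, "dy": 0.0, "dz": 0.0, "rx": 0.0, "ry": 0.0, "rz": 0.0, "claw": 1.0},
  {"dx": 0.2, "dy": 0.0, "dz": 0.0, "rx": 0.0, "ry": 0.0, "rz": 0.0, "claw": 1.0},
])

```text
time: 18.3
tool_pos: [0.5512, -0.0913, 0.03]
tool_rot: [0.001, 0.998, -0.06, -0.0]
contact_force: [-7.1, 0.7, 4.5]
gripper_width: 0.003
```

```bash
python3 s.py -34 -55 30
python3 - <<'E'
from h import *
a=grab_frame('scene')[150:265,235:395]; cv2.imwrite('pics/s4z.png',cv2.resize(a,None,fx=5,fy=5,interpolation=cv2.INTER_CUBIC))
E
```

```text
t 18.3 g mm [-31.2 -55. ] z 30.0 Fx,y gauge -7.15 -0.11 Fz 4.53
d cm [-0.28 -0.    0.  ] rot [ 0.002  0.001 -0.002] t 18.3
```

View pics/s4z.png

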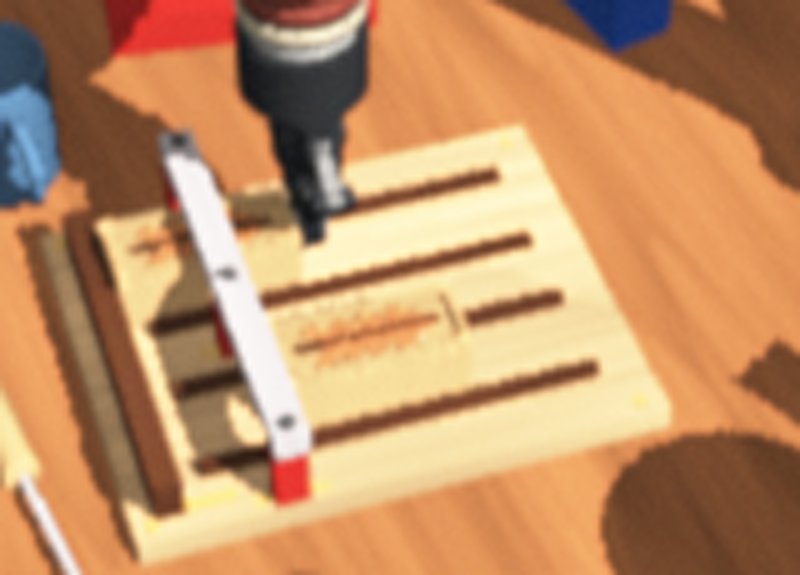

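The right block has passed under the bar and is against the end stop, seen at (115,260) in the crop. It's pressing at about 7 N. I'll hold, then back straight out.

Call:
play_rows([
  {"dx": 0.1, "dy": 0.0, "dz": 0.0, "rx": 0.0, "ry": 0.0, "rz": 0.0, "claw": 1.0},
  {"dx": 0.1, "dy": 0.0, "dz": 0.0, "rx": 0.0, "ry": 0.0, "rz": 0.0, "claw": 1.0},
  {"dx": 0.1, "dy": 0.0, "dz": 0.0, "rx": 0.0, "ry": 0.0, "rz": 0.0, "claw": 1.0},
])

```text
time: 18.65
tool_pos: [0.5512, -0.0913, 0.03]
tool_rot: [0.001, 0.998, -0.06, -0.002]
contact_force: [-6.4, 0.4, 5.1]
gripper_width: -0.001
```

Call:
play_rows([
  {"dx": 0.1, "dy": 0.0, "dz": 0.0, "rx": 0.0, "ry": 0.0, "rz": 0.0, "claw": 1.0},
  {"dx": 0.1, "dy": 0.0, "dz": 0.0, "rx": 0.0, "ry": 0.0, "rz": 0.0, "claw": 1.0},
  {"dx": 0.1, "dy": 0.0, "dz": 0.0, "rx": 0.0, "ry": 0.0, "rz": 0.0, "claw": 1.0},
])

```text
time: 18.95
tool_pos: [0.5511, -0.0913, 0.03]
tool_rot: [0.001, 0.998, -0.06, -0.003]
contact_force: [-6.2, 0.2, 4.4]
gripper_width: 0.003
```

Call:
play_rows([
  {"dx": -0.5, "dy": 0.0, "dz": 0.0, "rx": 0.0, "ry": 0.0, "rz": 0.0, "claw": 1.0},
  {"dx": -2.0, "dy": 0.0, "dz": 0.0, "rx": 0.0, "ry": 0.0, "rz": 0.0, "claw": 1.0},
  {"dx": -4.5, "dy": 0.0, "dz": -3.0, "rx": 0.0, "ry": 0.0, "rz": 0.0, "claw": 0.5},
  {"dx": -5.0, "dy": 0.0, "dz": -7.0, "rx": 0.0, "ry": 0.0, "rz": 0.0, "claw": 0.0},
  {"dx": -5.0, "dy": 0.0, "dz": -11.0, "rx": 0.0, "ry": 0.0, "rz": 0.0, "claw": 0.0},
])

```text
time: 19.45
tool_pos: [0.5009, -0.0847, 0.1407]
tool_rot: [0.001, 0.998, -0.06, -0.004]
contact_force: [1.2, -1.1, 0.5]
gripper_width: 0.506
```

```bash
python3 s.py -50 0 200
```

```text
t 19.45 g mm [-81.9 -54.5] z 140.7 Fx,y gauge 1.28 -0.92 Fz 0.48
d cm [ 3.14 -5.44 -5.97] rot [ 0.002  0.007 -0.002] t 19.45
```

```bash
python3 s.py -39 54.5 140; python3 s.py -39 54.5 28|tail -1
```

```text
t 19.45 g mm [-81.9 -54.5] z 140.7 Fx,y gauge 1.28 -0.92 Fz 0.48
d cm [  4.27 -10.91   0.02] rot [ 0.002  0.007 -0.002] t 19.45
d cm [  4.35 -10.93  11.22] rot [ 0.002  0.007 -0.002] t 19.45
```

Call:
play_rows([
  {"dx": 1.5, "dy": -4.0, "dz": 0.0, "rx": 0.0, "ry": 0.007, "rz": 0.0, "claw": 0.0},
  {"dx": 3.0, "dy": -8.0, "dz": 0.0, "rx": 0.0, "ry": 0.007, "rz": 0.0, "claw": 0.0},
  {"dx": 4.3, "dy": -10.9, "dz": 0.0, "rx": 0.0, "ry": 0.007, "rz": 0.0, "claw": 0.0},
  {"dx": 4.3, "dy": -10.9, "dz": 0.0, "rx": 0.0, "ry": 0.007, "rz": 0.0, "claw": 0.0},
  {"dx": 4.3, "dy": -10.9, "dz": 0.0, "rx": 0.0, "ry": 0.007, "rz": 0.0, "claw": 0.0},
])

```text
time: 19.95
tool_pos: [0.5569, 0.0187, 0.1401]
tool_rot: [0.001, 0.998, -0.059, 0.0]
contact_force: [-0.7, -0.9, -0.5]
gripper_width: 1.0
```

```bash
python3 s.py -39 54.5 28
python3 - <<'E'
from h import *
cv2.imwrite('pics/w5.png',grab_frame('wrist'))
E
```

```text
t 19.95 g mm [-38.5  54.9] z 140.1 Fx,y gauge -0.58 -0.94 Fz -0.54
d cm [-5.000e-02  1.000e-02  1.121e+01] rot [ 0.002 -0.    -0.001] t 19.95
```

View pics/w5.png

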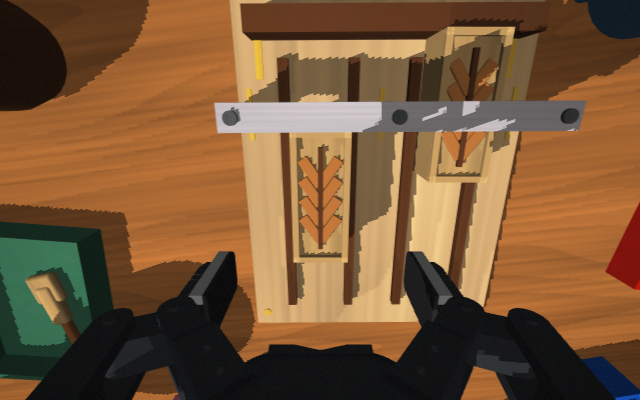

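The block sits at columns 293–349, centred between the jaws, and the other block lies under the bar against the stop. I'll go down and grip.

Call:
play_rows([
  {"dx": 0.0, "dy": 0.0, "dz": 3.5, "rx": 0.0, "ry": 0.0, "rz": 0.0, "claw": 0.0},
  {"dx": 0.0, "dy": 0.0, "dz": 7.0, "rx": 0.0, "ry": 0.0, "rz": 0.0, "claw": 0.0},
  {"dx": 0.0, "dy": 0.0, "dz": 9.5, "rx": 0.0, "ry": 0.0, "rz": 0.0, "claw": 0.0},
  {"dx": 0.0, "dy": 0.0, "dz": 11.1, "rx": 0.0, "ry": 0.0, "rz": 0.0, "claw": 0.0},
  {"dx": 0.0, "dy": 0.0, "dz": 11.1, "rx": 0.0, "ry": 0.0, "rz": 0.0, "claw": 0.0},
])

```text
time: 20.5
tool_pos: [0.5542, 0.0173, 0.0264]
tool_rot: [0.001, 0.998, -0.061, -0.003]
contact_force: [0.0, 0.6, -0.5]
gripper_width: 0.998
```

```bash
python3 s.py -38.5 54.9 28
```

```text
t 20.5 g mm [-41.   53.1] z 26.4 Fx,y gauge -0.03 0.57 Fz -0.52
d cm [ 0.25 -0.18 -0.16] rot [ 0.002  0.005 -0.003] t 20.5
```

Call:
play_rows([
  {"dx": 0.1, "dy": -0.15, "dz": -0.15, "rx": 0.0, "ry": 0.0, "rz": 0.0, "claw": 0.3},
  {"dx": 0.1, "dy": -0.15, "dz": -0.15, "rx": 0.0, "ry": 0.0, "rz": 0.0, "claw": 0.4},
  {"dx": 0.1, "dy": -0.15, "dz": -0.15, "rx": 0.0, "ry": 0.0, "rz": 0.0, "claw": 1.0},
  {"dx": 0.1, "dy": -0.15, "dz": -0.15, "rx": 0.0, "ry": 0.0, "rz": 0.0, "claw": 1.0},
  {"dx": 0.1, "dy": -0.15, "dz": -0.15, "rx": 0.0, "ry": 0.0, "rz": 0.0, "claw": 1.0},
])

```text
time: 21.0
tool_pos: [0.5567, 0.0185, 0.0299]
tool_rot: [0.001, 0.998, -0.061, -0.001]
contact_force: [-1.9, -0.4, 6.2]
gripper_width: 0.531
```

Call:
play_rows([
  {"dx": 0.0, "dy": 0.0, "dz": 0.0, "rx": 0.0, "ry": 0.0, "rz": 0.0, "claw": 1.0},
  {"dx": 0.0, "dy": 0.0, "dz": 0.0, "rx": 0.0, "ry": 0.0, "rz": 0.0, "claw": 1.0},
  {"dx": 0.0, "dy": 0.0, "dz": 0.0, "rx": 0.0, "ry": 0.0, "rz": 0.0, "claw": 1.0},
])

```text
time: 21.3
tool_pos: [0.5567, 0.0186, 0.0299]
tool_rot: [0.001, 0.998, -0.061, -0.001]
contact_force: [-0.4, -1.1, 0.2]
gripper_width: 0.532
```

```bash
python3 s.py -38.5 54.9 28
```

```text
t 21.3 g mm [-38.7  54.7] z 29.9 Fx,y gauge -0.29 -1.15 Fz 0.21
d cm [ 0.02 -0.02  0.19] rot [ 0.002  0.002 -0.003] t 21.3
```

Call:
play_rows([
  {"dx": -0.5, "dy": 0.0, "dz": 0.0, "rx": 0.0, "ry": 0.0, "rz": 0.0, "claw": 1.0},
  {"dx": -1.0, "dy": 0.0, "dz": 0.0, "rx": 0.0, "ry": 0.0, "rz": 0.0, "claw": 1.0},
  {"dx": -1.5, "dy": 0.0, "dz": -2.0, "rx": 0.0, "ry": 0.0, "rz": 0.0, "claw": 1.0},
  {"dx": -2.0, "dy": 0.0, "dz": -5.5, "rx": 0.0, "ry": 0.0, "rz": 0.0, "claw": 1.0},
  {"dx": -2.5, "dy": 0.0, "dz": -9.0, "rx": 0.0, "ry": 0.0, "rz": 0.0, "claw": 1.0},
])

```text
time: 21.8
tool_pos: [0.5303, 0.022, 0.1195]
tool_rot: [0.001, 0.998, -0.061, -0.003]
contact_force: [-0.4, -0.3, -1.9]
gripper_width: 0.527
```

Call:
play_rows([
  {"dx": -1.0, "dy": 0.0, "dz": -4.0, "rx": 0.0, "ry": 0.0, "rz": 0.0, "claw": 1.0},
  {"dx": -1.0, "dy": 1.0, "dz": -7.5, "rx": 0.0, "ry": 0.0, "rz": 0.0, "claw": 1.0},
  {"dx": -1.0, "dy": 4.0, "dz": -10.0, "rx": 0.0, "ry": 0.0, "rz": 0.0, "claw": 1.0},
  {"dx": -1.0, "dy": 8.0, "dz": -11.0, "rx": 0.0, "ry": 0.0, "rz": 0.0, "claw": 1.0},
  {"dx": -1.0, "dy": 12.0, "dz": -11.0, "rx": 0.0, "ry": 0.0, "rz": 0.0, "claw": 1.0},
])

```text
time: 22.3
tool_pos: [0.507, -0.0968, 0.2324]
tool_rot: [0.002, 0.998, -0.06, -0.001]
contact_force: [1.2, -0.9, -1.8]
gripper_width: 0.529
```

```bash
python3 s.py
python3 - <<'E'
from h import *
st=monitor.state()
im=grab_frame('wrist'); cv2.imwrite('pics/w6.png',im)
im=cv2.imread('pics/side0.png')
for (u,v),z in [((432,250),.09),((398,332),.15),((432,288),0),((398,395),0.0)]: print(onz('side',u,v,z).round(3))
E
```

```text
t 22.3 g mm [-74.5 -65.7] z 232.4 Fx,y gauge 1.26 -0.71 Fz -1.8
[ 0.693 -0.257  0.09 ]
[ 0.515 -0.512  0.15 ]
[ 0.694 -0.29   0.   ]
[ 0.526 -0.534  0.   ]
```

View pics/w6.png

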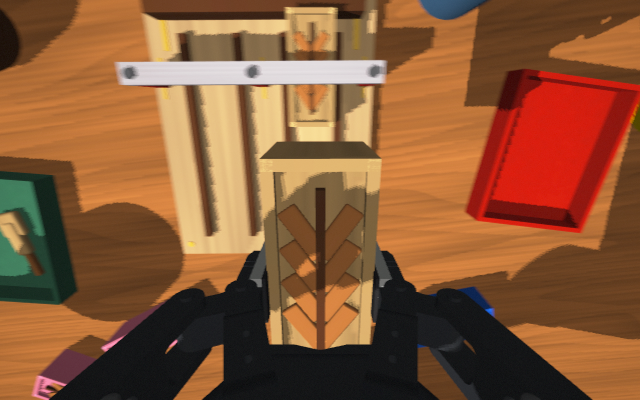

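The block is held level in the jaws, and the tray's rim shows in this wrist view with corners at about (468,215), (583,231) and (515,72).

Run:
```python
import cv2
a=cv2.imread('pics/w6.png')[60:240,455:640]; cv2.imwrite('pics/w6z.png',cv2.resize(a,None,fx=3.3,fy=3.3,interpolation=cv2.INTER_CUBIC))
```

```text
(no output)
```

View pics/w6z.png

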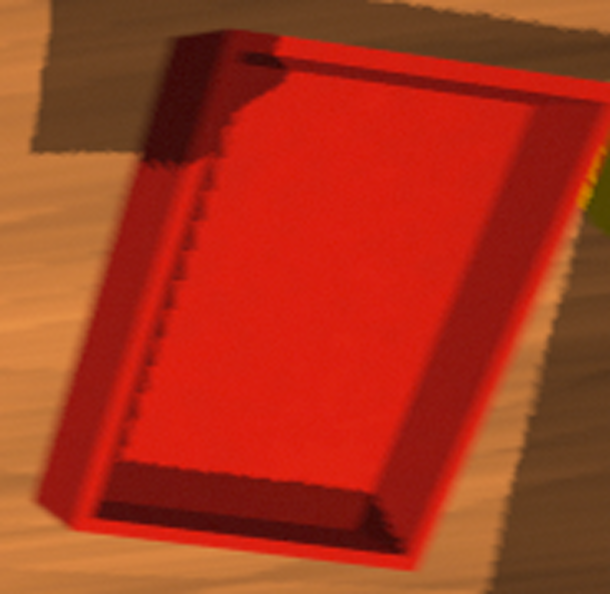

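Run:
```python
from h import *
st=monitor.state(); P=[]
for u,v in [(80,527),(418,568),(610,85),(225,30)]:
    q=onz('wrist',455+u/3.3,60+v/3.3,.032,st); P.append(q[:2]); print(q.round(4))
P=np.array(P); print('c',P.mean(0).round(4),'sizes',np.linalg.norm(P-np.roll(P,-1,0),axis=1).round(3))
d=(P[2]-P[1])+(P[3]-P[0]); yaw=np.arctan2(d[1],d[0]); e=(P[0]-P[1])+(P[3]-P[2]); print(yaw,np.arctan2(-e[0],e[1]))
for y in (-.30,): pass
c=P.mean(0)
print(st['joint_pos'].round(3))
to([*c,.20],yaw=yaw); to([*c,.05],yaw=yaw)
```

```text
[ 0.4164 -0.2961  0.032 ]
[ 0.3816 -0.4292  0.032 ]
[ 0.5558 -0.4655  0.032 ]
[ 0.5892 -0.3353  0.032 ]
c [ 0.4858 -0.3815] sizes [0.138 0.178 0.134 0.177]
-0.21425930774216492 -0.25359671305826115
[-0.339 -0.21   1.861 -0.009  1.492  1.358]
d cm [ 1.51 27.95  3.33] rot [0.008 0.003 0.089] t 22.35
d cm [ 1.56 27.83 18.33] rot [0.008 0.003 0.089] t 22.35
```

Call:
play_rows([
  {"dx": 1.5, "dy": 27.9, "dz": 3.0, "rx": 0.0, "ry": 0.0, "rz": 0.11, "claw": 1.0},
  {"dx": 1.5, "dy": 27.9, "dz": 3.0, "rx": 0.0, "ry": 0.0, "rz": 0.11, "claw": 1.0},
  {"dx": 1.5, "dy": 27.9, "dz": 3.0, "rx": 0.0, "ry": 0.0, "rz": 0.11, "claw": 1.0},
  {"dx": 1.5, "dy": 27.9, "dz": 3.0, "rx": 0.0, "ry": 0.0, "rz": 0.11, "claw": 1.0},
  {"dx": 1.5, "dy": 27.9, "dz": 3.0, "rx": 0.0, "ry": 0.0, "rz": 0.11, "claw": 1.0},
])

```text
time: 22.85
tool_pos: [0.4875, -0.3453, 0.2058]
tool_rot: [0.004, 0.993, -0.117, -0.002]
contact_force: [0.5, -0.8, -1.1]
gripper_width: 0.529
```

Run:
```python
from h import *
to([.486,-.3815,.20],yaw=-.235);to([.486,-.3815,.10],yaw=-.235)
```

```text
d cm [0.7  3.55 0.61] rot [ 0.008  0.003 -0.   ] t 22.85
d cm [ 0.74  3.48 10.61] rot [ 0.008  0.003 -0.   ] t 22.85
```

Call:
play_rows([
  {"dx": 0.7, "dy": 3.5, "dz": 1.0, "rx": 0.008, "ry": 0.003, "rz": 0.0, "claw": 1.0},
  {"dx": 0.7, "dy": 3.5, "dz": 4.0, "rx": 0.008, "ry": 0.003, "rz": 0.0, "claw": 1.0},
  {"dx": 0.7, "dy": 3.5, "dz": 7.0, "rx": 0.008, "ry": 0.003, "rz": 0.0, "claw": 1.0},
  {"dx": 0.7, "dy": 3.5, "dz": 9.5, "rx": 0.008, "ry": 0.003, "rz": 0.0, "claw": 1.0},
  {"dx": 0.7, "dy": 3.5, "dz": 10.6, "rx": 0.008, "ry": 0.003, "rz": 0.0, "claw": 1.0},
])

```text
time: 23.35
tool_pos: [0.4835, -0.3796, 0.0959]
tool_rot: [-0.002, 0.993, -0.117, -0.003]
contact_force: [-0.9, 0.2, -2.2]
gripper_width: 0.528
```

Run:
```python
from h import *
to([.486,-.3815,.0215],yaw=-.235); print(monitor.state()['contact_force'])
for n in ('scene','side'): 
    im=grab_frame(n); y,x=((90,230) if n=='scene' else (230,280)); a=im[y:y+130,x:x+160]; cv2.imwrite(f'pics/{n}7z.png',cv2.resize(a,None,fx=4,fy=4,interpolation=cv2.INTER_CUBIC))
```

```text
d cm [0.33 0.15 7.43] rot [-0.004  0.006 -0.   ] t 23.35
[-0.91502203  0.19845556 -2.19066099]
```

View pics/scene7z.png

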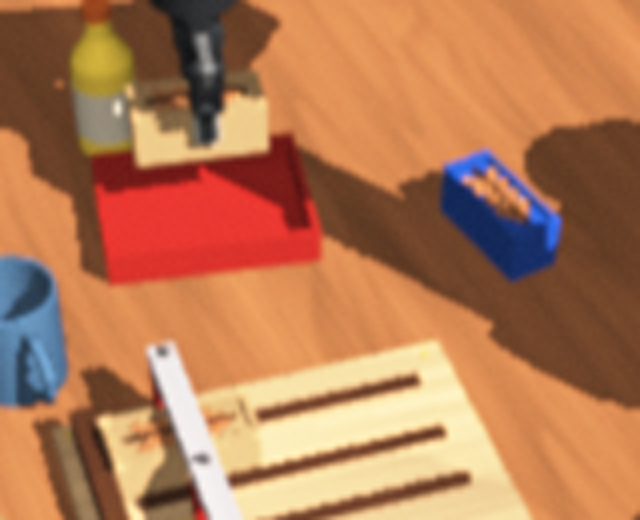

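View pics/side7z.png

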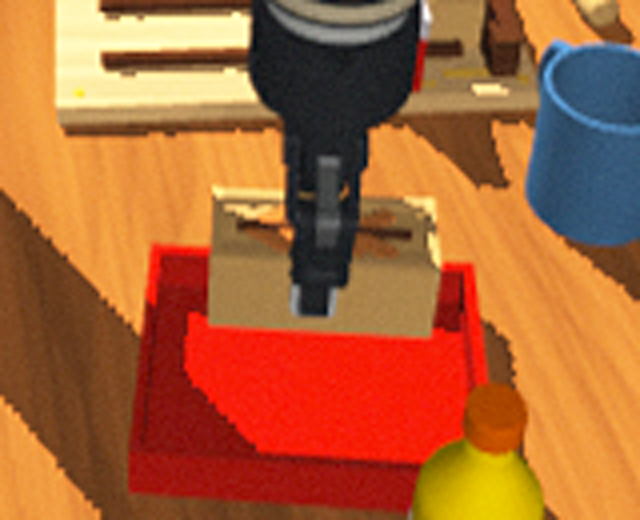

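Run:
```python
from h import *
f=lambda u,v:(280+u/4,230+v/4); s=lambda u,v:(230+u/4,90+v/4)
for p in [(150,243),(472,262),(130,460)]: print('side',onz('side',*f(*p),.032).round(4))
for p in [(105,240),(320,218),(290,135),(92,160)]: print('scene',onz('scene',*s(*p),.032).round(4))
print('est corners',[ (np.array([.486,-.3815])+R.from_euler('z',-.235).as_matrix()[:2,:2]@np.array(c)).round(4) for c in [(-.09,.07),(.09,.07),(-.09,-.07),(.09,-.07)]])
```

```text
side [ 0.4183 -0.2856  0.032 ]
side [ 0.5924 -0.3288  0.032 ]
side [ 0.3848 -0.426   0.032 ]
scene [ 0.5853 -0.3499  0.032 ]
scene [ 0.4101 -0.3021  0.032 ]
scene [ 0.387  -0.4176  0.032 ]
scene [ 0.5589 -0.4558  0.032 ]
est corners [array([ 0.4148, -0.2925]), array([ 0.5898, -0.3344]), array([ 0.3822, -0.4286]), array([ 0.5572, -0.4705])]
```

Call:
play_rows([
  {"dx": 0.2, "dy": 0.0, "dz": 2.5, "rx": 0.0, "ry": 0.006, "rz": 0.0, "claw": 1.0},
  {"dx": 0.3, "dy": 0.0, "dz": 4.5, "rx": 0.0, "ry": 0.006, "rz": 0.0, "claw": 1.0},
  {"dx": 0.3, "dy": 0.0, "dz": 5.8, "rx": 0.0, "ry": 0.006, "rz": 0.0, "claw": 1.0},
  {"dx": 0.3, "dy": 0.0, "dz": 6.5, "rx": 0.0, "ry": 0.006, "rz": 0.0, "claw": 1.0},
  {"dx": 0.3, "dy": 0.0, "dz": 6.9, "rx": 0.0, "ry": 0.006, "rz": 0.0, "claw": 1.0},
])

```text
time: 23.95
tool_pos: [0.4873, -0.3808, 0.0289]
tool_rot: [-0.001, 0.993, -0.117, 0.001]
contact_force: [0.5, 0.3, -0.5]
gripper_width: 0.531
```

Run:
```python
from h import *
to([.486,-.3805,.022],yaw=-.235); s=monitor.state(); print(s['contact_force'],s['tool_pos'])
```

```text
d cm [-0.13  0.    0.69] rot [-0.002 -0.002  0.   ] t 23.95
[ 0.50326471  0.29965195 -0.46725147] [ 0.4872817  -0.38078256  0.02886559]
```

Call:
play_rows([
  {"dx": 0.0, "dy": 0.0, "dz": 0.25, "rx": 0.0, "ry": 0.0, "rz": 0.0, "claw": 1.0},
  {"dx": 0.0, "dy": 0.0, "dz": 0.5, "rx": 0.0, "ry": 0.0, "rz": 0.0, "claw": 1.0},
  {"dx": 0.0, "dy": 0.0, "dz": 0.65, "rx": 0.0, "ry": 0.0, "rz": 0.0, "claw": 1.0},
  {"dx": 0.0, "dy": 0.0, "dz": 0.7, "rx": 0.0, "ry": 0.0, "rz": 0.0, "claw": 1.0},
])

```text
time: 24.35
tool_pos: [0.4874, -0.3809, 0.0221]
tool_rot: [-0.001, 0.993, -0.117, 0.001]
contact_force: [0.0, -0.2, -0.9]
gripper_width: 0.527
```

Run:
```python
from h import *
to([.486,-.3805,.021],yaw=-.235); s=monitor.state(); print(s['contact_force'],s['tool_pos'])
```

```text
d cm [-0.15 -0.01  0.11] rot [-0.002 -0.002  0.   ] t 24.35
[ 0.02912663 -0.22302384 -0.8521979 ] [ 0.48742702 -0.38091937  0.02213083]
```

Another 1 mm down, then release with a part-way opening.

Call:
play_rows([
  {"dx": 0.0, "dy": 0.0, "dz": 0.05, "rx": 0.0, "ry": 0.0, "rz": 0.0, "claw": 1.0},
  {"dx": 0.0, "dy": 0.0, "dz": 0.1, "rx": 0.0, "ry": 0.0, "rz": 0.0, "claw": 1.0},
  {"dx": 0.0, "dy": 0.0, "dz": 0.1, "rx": 0.0, "ry": 0.0, "rz": 0.0, "claw": 0.3},
  {"dx": 0.0, "dy": 0.0, "dz": 0.0, "rx": 0.0, "ry": 0.0, "rz": 0.0, "claw": 0.25},
  {"dx": 0.0, "dy": 0.0, "dz": -0.1, "rx": 0.0, "ry": 0.0, "rz": 0.0, "claw": 0.25},
])

```text
time: 24.85
tool_pos: [0.4877, -0.3812, 0.0236]
tool_rot: [-0.001, 0.993, -0.117, 0.002]
contact_force: [-0.4, -0.3, -0.2]
gripper_width: 0.752
```

Call:
play_rows([
  {"dx": 0.0, "dy": 0.0, "dz": -1.0, "rx": 0.0, "ry": 0.0, "rz": 0.0, "claw": 0.25},
  {"dx": 0.0, "dy": 0.0, "dz": -3.0, "rx": 0.0, "ry": 0.0, "rz": 0.0, "claw": 0.25},
  {"dx": 0.0, "dy": 0.0, "dz": -6.0, "rx": 0.0, "ry": 0.0, "rz": 0.0, "claw": 0.25},
  {"dx": 0.0, "dy": 0.0, "dz": -10.0, "rx": 0.0, "ry": 0.0, "rz": 0.0, "claw": 0.25},
  {"dx": -3.0, "dy": 0.0, "dz": -14.0, "rx": 0.0, "ry": 0.0, "rz": 0.0, "claw": 0.25},
])

```text
time: 25.35
tool_pos: [0.4594, -0.3748, 0.1661]
tool_rot: [-0.0, 0.993, -0.116, 0.003]
contact_force: [-0.4, -0.9, 0.6]
gripper_width: 0.753
```

Call:
play_rows([
  {"dx": -3.0, "dy": 0.0, "dz": -4.0, "rx": 0.0, "ry": 0.0, "rz": 0.0, "claw": 0.25},
  {"dx": -6.0, "dy": 0.0, "dz": -8.0, "rx": 0.0, "ry": 0.0, "rz": 0.0, "claw": 0.25},
  {"dx": -6.0, "dy": 0.0, "dz": -10.0, "rx": 0.0, "ry": 0.0, "rz": 0.0, "claw": 0.25},
  {"dx": -6.0, "dy": 0.0, "dz": -10.0, "rx": 0.0, "ry": 0.0, "rz": 0.0, "claw": 0.25},
])

```text
time: 25.75
tool_pos: [0.4013, -0.3625, 0.2722]
tool_rot: [0.003, 0.993, -0.117, 0.007]
contact_force: [1.1, 0.3, 0.6]
gripper_width: 0.751
```

Run:
```python
from h import *
for n in ('scene','side','wrist'): cv2.imwrite(f'pics/{n}8.png',grab_frame(n))
s=monitor.state(); print(s['time'],s['tool_pos'],s['contact_force'])
```

```text
25.9 [ 0.40035786 -0.36049953  0.26480741] [ 1.12234399 -1.11993845 -0.81129369]
```

View pics/scene8.png

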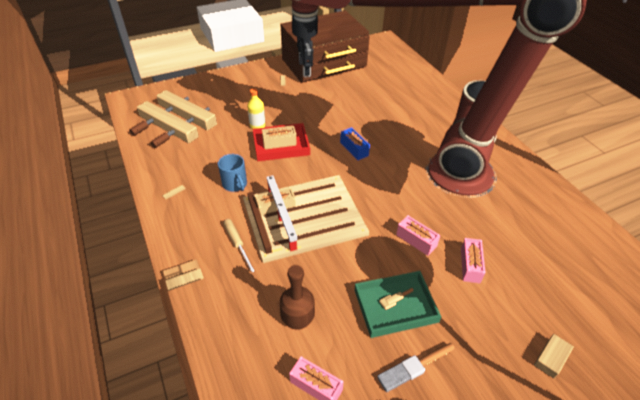

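View pics/side8.png

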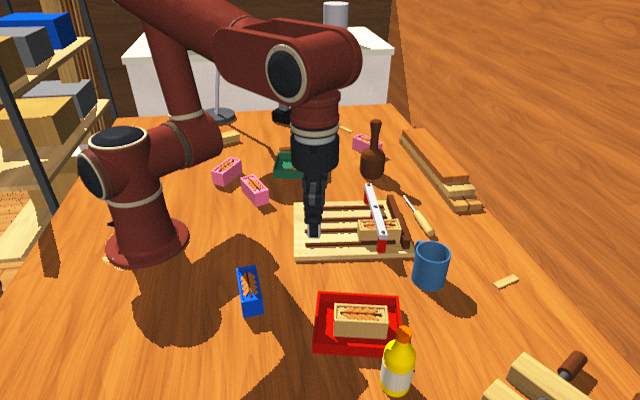

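View pics/wrist8.png

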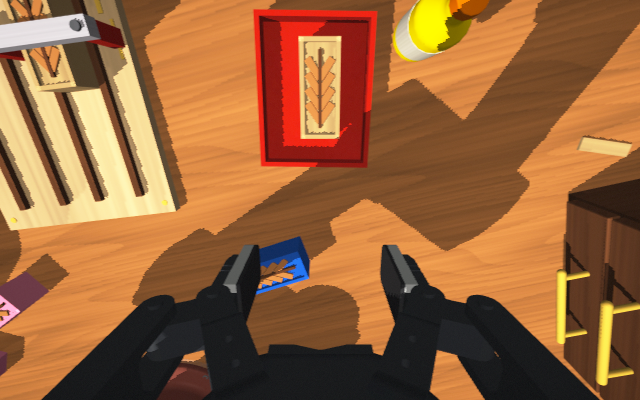

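The scene, side and wrist views all show the tall block flat and centred in the red tray, at (360,320) in the side picture. The other block is under the bar (378,230), the arm is clear, and nothing else has moved.

Run:
```python
from plant import ticket
print(ticket.job_done())
```

```text
the job is handed in; nothing more can be done
None
```

Both blocks were checked on the gauge and put where they belong. The job was handed in at about 26 s of the 72 s allowed.

- **Left block (too tall):** the bar held it up. I pressed it there for at least half a second at about 6–8 N by the wrist reading, which is below the 25 N limit. It was then gripped, drawn back, lifted and laid in the red tray.
- **Right block (clears):** it passed under the bar and came up against the end stop. I pressed it there for about 0.65 s at about 6–7 N and left it in place. Its middle is about 35 mm from the gauge's origin, worked out from the fingertip position at contact; the allowed range is 16 to 44 mm.
- **Approach speeds:** both blocks met the bar and the stop at about 10 mm/s. I pushed at up to 20 mm/s away from contact.
- **Last checks:** the final scene, side and wrist pictures show the tall block flat and roughly centred in the red tray. The other block is under the bar, the arm is clear, and the other things look unmoved.
- **Disagreements:** estimates of the red tray's position from the three cameras differed by 5 to 15 mm. There was about 26 mm to spare on each side of the gripper, so this did not matter. No check failed.

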